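# Change the seedling strips in the propagator

### The job

Open the clear cover of the propagator right up, slide the empty spent strip out of the propagator and set it down flat in the green tray, then slide every peat-filled strip that is on the bench under the light hood, each in a lane of its own and fully home against the back stop, grip towards you. Finally swing the cover back down and press it down until the catches hold it shut. Leave the other things on the bench where they stand.

Things in the scene. Friction and masses are not known exactly. Their poses are not given: they have to be found in the camera images.
- fresh0: fresh strip: black plastic cell strip, cells filled with dark peat blocks, 140 (x) x 56 (y) x 34 mm high, 0.1-0.25 kg. Origin: centre of underside, z up. A grey upright grip, 14 mm (x) x 20 mm (y), rises to 72 mm above the underside at x = -38, y = 0 mm. Stands on the bench beside the propagator, x roughly away from the robot, grip end nearer. Two or three of fresh0..2 are there.
- fresh1: fresh strip: black plastic cell strip, cells filled with dark peat blocks, 140 (x) x 56 (y) x 34 mm high, 0.1-0.25 kg. Origin: centre of underside, z up. A grey upright grip, 14 mm (x) x 20 mm (y), rises to 72 mm above the underside at x = -38, y = 0 mm. Stands on the bench beside the propagator, x roughly away from the robot, grip end nearer. Two or three of fresh0..2 are there.
- fresh2: fresh strip: black plastic cell strip, cells filled with dark peat blocks, 140 (x) x 56 (y) x 34 mm high, 0.1-0.25 kg. Origin: centre of underside, z up. A grey upright grip, 14 mm (x) x 20 mm (y), rises to 72 mm above the underside at x = -38, y = 0 mm. Stands on the bench beside the propagator, x roughly away from the robot, grip end nearer. Two or three of fresh0..2 are there.
- spent0: spent strip: black plastic cell strip with empty cells, 140 (x) x 56 (y) x 34 mm high, 0.1-0.25 kg. Origin: centre of underside, z up. A grey upright grip, 14 mm (x) x 20 mm (y), rises to 72 mm above the underside at x = -38, y = 0 mm. Starts home in a propagator lane, grip end towards the robot. Exactly one of spent0..2 is there.
- spent1: spent strip: black plastic cell strip with empty cells, 140 (x) x 56 (y) x 34 mm high, 0.1-0.25 kg. Origin: centre of underside, z up. A grey upright grip, 14 mm (x) x 20 mm (y), rises to 72 mm above the underside at x = -38, y = 0 mm. Starts home in a propagator lane, grip end towards the robot. Exactly one of spent0..2 is there.
- spent2: spent strip: black plastic cell strip with empty cells, 140 (x) x 56 (y) x 34 mm high, 0.1-0.25 kg. Origin: centre of underside, z up. A grey upright grip, 14 mm (x) x 20 mm (y), rises to 72 mm above the underside at x = -38, y = 0 mm. Starts home in a propagator lane, grip end towards the robot. Exactly one of spent0..2 is there.
- propagator: fixed propagator, 0.29 m wide over its posts, with three side-by-side lanes open towards the robot. Origin: on the bench below the middle of the hood's front edge; x points into the lanes (away from the robot), y left, z up. The lanes' floor is the bench itself (z = 0). A back stop closes the lanes at x = 68 mm. In front of the lanes is flat bench.
- hood_edge (a point): middle of the lower front edge of the propagator's fixed white hood, 46 mm above the bench; axes as the propagator. The hood covers x = 0 to 96 mm over all lanes, underside at 46 mm, top at 80 mm (dark fins to 83), so strips pass under it with 12 mm to spare but their grips do not.
- guide_end (a point): front end of the middle lane's right guide, on the bench (propagator x = -60, y = -37 mm). The four lane guides are 6 mm thick, 22 mm high, from x = -60 to 68 mm at y = -111, -37, 37, 111 mm; lanes are 68 mm wide between them.
- post_top (a point): top of the left one of two aluminium catch posts, 18 (x) x 12 (y) mm, 100 mm high, at propagator x = -78, y = 139 and -139 mm. Each carries a small sprung ball catch that holds the cover's edge.
- cover_hinge (a point): middle of the cover's hinge line, fixed on the propagator 86 mm above the bench at x = 0, y = 0 of the propagator; axes as the propagator, the hinge runs along y.
- cover (a joint): angle (rad) of the clear white-edged cover. 0 = shut: level, reaching 85 mm from the hinge towards the robot; 1.57 upright; 1.85 fully open, leaning back. Starts shut in its catches. Stiff hinge: stays wherever it is left. Between about 0.16 and 0.08 rad two sprung catches resist: about 6 N down (8 N up) at the bar snaps it past them; pressed past, it is held at 0-0.02.
- cover_bar (a point): middle of the top face of the cover's grey grip bar: 12 mm (x) x 50 mm (y), standing 20 mm off the cover's outer face, 70 mm from the hinge; 22 mm off the cover's mid-plane. The cover plate is 244 mm wide (y), 4 mm thick, centred on the hinge line. This frame turns with the cover (axes as the propagator when shut).
- return_tray: fixed green open tray, outside 200 (x) x 104 (y) x 26 mm high, walls 4 mm, inner floor about 4 mm above the bench. Origin: centre of its underside, z up. Its inside takes one strip lying along x, either way round.
- lane0 (a point): where a strip's origin is when it is fully home in the right (-y) lane: on the bench, back end against the back stop, x into the lane. The grip is then 40 mm in front of the hood's edge.
- lane1 (a point): where a strip's origin is when it is fully home in the middle lane: on the bench, back end against the back stop, x into the lane. The grip is then 40 mm in front of the hood's edge.
- lane2 (a point): where a strip's origin is when it is fully home in the left (+y) lane: on the bench, back end against the back stop, x into the lane. The grip is then 40 mm in front of the hood's edge.
- pot_stack: bystander, loose: stack of grey nursery pots, 76 mm wide, 121 mm high. Origin: centre of its underside.
- jug: bystander, loose: white jug, 90 mm wide, 130 mm high, with a handle. Origin: centre of its underside.
- clay_pot: bystander, loose: empty clay pot, 72 mm wide, 65 mm high. Origin: centre of its underside.
- sprout_pot: bystander, loose: clay pot with a sprout, 60 mm wide, 52 mm high (sprout to 90). Origin: centre of its underside.
- sprayer: bystander, loose: white bottle, 64 mm wide, 170 mm high. Origin: centre of its underside.
- trowel: bystander, loose: flat hand tool with a wooden handle. Origin: its middle.
Things that resemble listed ones, but are neither listed nor needed, are in the scene too. Leave any purple look-alike of the fresh0 alone. What is shaped like the fresh1 but pink is not meant.

How it is judged:
On the way, in this order (a step that is already met when the one before it is completed fails the run):
1. the cover is swung open, about upright or beyond (value of joint cover above 1.3 rad), for 0.2 s.
2. the spent strip lies in the green tray and all fresh strips are fully home in the lanes (x of spent0 in the frame of return_tray between -0.04 and 0.04 m and y of spent0 in the frame of return_tray between -0.03 and 0.03 m and height (world z) of each of spent0, spent1, spent2 below 0.015 m and angle between each of spent0, spent1, spent2, fresh0, fresh1, fresh2's own z axis and vertical below 0.12 rad and x of spent1 in the frame of return_tray between -0.04 and 0.04 m and y of spent1 in the frame of return_tray between -0.03 and 0.03 m and x of spent2 in the frame of return_tray between -0.04 and 0.04 m and y of spent2 in the frame of return_tray between -0.03 and 0.03 m and x of fresh0 in the frame of lane1 between -0.009 and 0.008 m and y of fresh0 in the frame of lane1 between -0.09 and 0.09 m and height (world z) of each of fresh0, fresh1, fresh2 below 0.008 m and x of fresh1 in the frame of lane1 between -0.009 and 0.008 m and y of fresh1 in the frame of lane1 between -0.09 and 0.09 m and x of fresh2 in the frame of lane1 between -0.009 and 0.008 m and y of fresh2 in the frame of lane1 between -0.09 and 0.09 m and value of joint cover above 0.3 rad), for 0.2 s.
3. the cover is pressed shut past its catches (value of joint cover below 0.05 rad), for 0.2 s.
At the end, for the whole second after the job is handed in: The spent strip lies flat in the green tray (origin within 40 mm along and 30 mm across of the tray's centre), every fresh strip stands on the bench in a lane, within 9 mm of fully home against the back stop, nothing moves, and the cover is held shut (under 0.05 rad) (x of spent0 in the frame of return_tray between -0.04 and 0.04 m and y of spent0 in the frame of return_tray between -0.03 and 0.03 m and height (world z) of each of spent0, spent1, spent2 below 0.015 m and angle between each of spent0, spent1, spent2, fresh0, fresh1, fresh2's own z axis and vertical below 0.12 rad and x of spent1 in the frame of return_tray between -0.04 and 0.04 m and y of spent1 in the frame of return_tray between -0.03 and 0.03 m and x of spent2 in the frame of return_tray between -0.04 and 0.04 m and y of spent2 in the frame of return_tray between -0.03 and 0.03 m and x of fresh0 in the frame of lane1 between -0.009 and 0.008 m and y of fresh0 in the frame of lane1 between -0.09 and 0.09 m and height (world z) of each of fresh0, fresh1, fresh2 below 0.008 m and x of fresh1 in the frame of lane1 between -0.009 and 0.008 m and y of fresh1 in the frame of lane1 between -0.09 and 0.09 m and x of fresh2 in the frame of lane1 between -0.009 and 0.008 m and y of fresh2 in the frame of lane1 between -0.09 and 0.09 m and value of joint cover below 0.05 rad and linear speed of each of fresh0, fresh1, fresh2, spent0, spent1, spent2 below 0.02 m/s); the robot touches nothing.
It fails at once if a bystander is shoved more than 50 mm or knocked over (distance of any of pot_stack, jug, clay_pot, sprout_pot, sprayer, trowel from where it was at the start of the episode above 0.05 m or angle between any of pot_stack, jug, clay_pot, sprout_pot, sprayer's own z axis and vertical above 0.6 rad).
Of spent0, spent1, spent2 only 1 to 1 are there at a start; the rules pass over those that are not, and their reading is None.
Of fresh0, fresh1, fresh2 only 2 to 3 are there at a start; the rules pass over those that are not, and their reading is None.
At some moment in a run one of fresh0, fresh1, fresh2 may be knocked a few centimetres aside while the robot is not near it.
Once in a run the grip may slacken for a moment while it holds something.
It also fails if it takes over 210 s, if anything falls off the work surface, if the arm or the gripper's body presses on something with over 40 N, if the wrist force passes 120 N, or if a joint passes its speed limit or range.

### The arm

A 7-joint arm with a two-finger parallel gripper is mounted at the origin on the work surface. World frame = base frame: x ahead of the robot, y to its left, z up, the work surface at z = 0. Lengths are in m, angles in rad, forces in N, time in s.
With the tool pointing down it reaches from about 0.4 to 0.9 m from the base axis. Payload 5.6 kg.
Tool frame: the origin (TCP) lies at the very end of the fingers, on their centre line; the grasp point (between the pads) lies 19 mm behind it (arm.grasp_offset is the distance from the TCP to the grasp point, in m); z points along the fingers, y is the line along which they close (so a half turn about z gives the same grasp; the last joint's range is limited). The gripper opens to 92 mm and grips with 3 to 60 N. Pads are 20 mm wide; open, the fingers measure 128 mm over their backs; the gripper's body (75 mm by 189 mm) begins 69 mm behind the grasp point.
Start: joints at [-1.221, 0.468, -0.012, 1.603, 0.006, 1.071, -0.056], TCP at [0.249, 0.6, 0.215] pointing down, gripper open.
Joint ranges: [-2.53, 2.53], [-0.31, 2.02], [-1.57, 1.55], [0.28, 2.44], [-1.29, 4.43], [0.15, 1.84], [-2.92, 2.92]. Speed limits (rad/s): [2.57, 2.57, 3.14, 3.14, 3.14, 3.14, 3.14].

### API

Orientations are given as a rotation vector (axis times angle).
In Python, from bench import arm, viewer gives the robot as it stands.
- The arm moves only by the tool carry_out, never from a script. Its argument "steps" is a list of rows, each a list of 2 entries, a list of its own where there are three numbers: the shift along the tool's x, y, z in cm, then the turn about the tool's z in degrees. In form: [[[tx, ty, tz], yaw], ...]. A call has 1 to 12 rows; each row is the pose to reach, as a shift and turn from the pose commanded when the call began, along the tool's axes at that moment; what a row does not reach only later rows make up. A row lasts 1/10 s, in which the tool goes at most 50 mm and 8.59 degrees, less where a joint would pass 70% of its speed; a pose out of reach is approached as far as the arm can. A call with a gripper value outside its range is refused whole. "claw" is the opening, from 0 (shut) to 1 (fully open), set as the call begins (left out, the last holds). The fingers move at their own pace and stop on an object; the grip force is fixed at half the most. Time passes only in rows, so rows that repeat a pose let the fingers close. It gives the time, the measured TCP pose, the force, the opening and the grip force at its end, in the units of the state.
- arm.state(): the state, without advancing time (a new reading comes with each control period).
- viewer.read_camera(name): name is "scene" or "top" or "wrist"; returns the picture (420x560x3 uint8, red, green, blue); there is no depth.
- viewer.camera_params(name): a dict with "intrinsics" (3x3 intrinsics, pixels), "position" and "attitude" of the camera in the world; the wrist camera has in their place "T_tool_cam" (4x4, takes a point from camera to tool coordinates, whose origin is the TCP and whose axes are the flange's). Camera axes: x right, y up, looking along -z (the intrinsics and any distortion apply to the point x, -y, -z); pixel columns grow to the right and rows downward; lengths in m; the calibration is good to about 2 mm. A picture is of the moment at which its call begins: read the wrist's pose just before it. camera_params takes no time and is no camera call.
- arm.hand_in(): hands the job in; it is judged then, once.
The state is a dict: "t": time; "joint_pos": joint angles; "joint_vel": joint speeds; "joint_torque": joint torques, N m; "ee_pos": TCP position; "ee_rot": TCP orientation; "force": force on the tool from outside, world axes, zero at the start; "ft_torque": the same for the moment, N m; "gripper_width": finger opening in m; "grasp_force": force on a finger pad.
Only numpy, scipy, OpenCV 4.12 (cv2) and the standard library are available. Lean on these libraries where they do the work, as an engineer would, in place of code of your own. Each camera call takes 0.05 s, during which the arm holds its last target. There are 200 camera calls.

## Working session

There is one attempt and no reset: what is moved stays moved. The work goes in short steps, Python scripts to look and compute and a tool call to move; the robot and the scene stay as the last step left them, time stands still between calls to the robot, and variables do not carry over. Pictures are saved under pics/ and viewed, at most 14 in all, crops included, and the job is handed in when it is done.

Besides the shell and the picture viewer there is one more tool, called by a JSON object that holds its "name" and its "arguments", one argument or row to a line. carry_out: Moves the arm, as the interface text tells. Its arguments: {"type":"object","properties":{"steps":{"type":"array"},"claw":{"type":"number"}},"required":["steps"]}

```bash
mkdir -p pics; ls
python3 - <<'E'
from bench import arm, viewer
import cv2, numpy as np
s=arm.state(); print({k:np.round(v,3) for k,v in s.items()})
for n in ["scene","top","wrist"]:
    p=viewer.camera_params(n); print(n,p)
    cv2.imwrite(f"pics/{n}0.png",viewer.read_camera(n)[:,:,::-1])
E
```

```text
pics
{'t': np.float64(0.0), 'joint_pos': array([-1.221,  0.468, -0.012,  1.604,  0.006,  1.071, -0.056]), 'joint_vel': array([-0.001,  0.001, -0.001,  0.001, -0.001,  0.   ,  0.001]), 'joint_torque': array([-1.0000e-03, -5.2056e+01, -1.3000e-02, -2.4375e+01, -5.7000e-02,
        1.7000e-02,  0.0000e+00]), 'ee_pos': array([0.249, 0.6  , 0.214]), 'ee_rot': array([-6.130e-01, -3.081e+00,  3.000e-03]), 'force': array([-0.404, -0.14 ,  0.128]), 'ft_torque': array([ 0.028, -0.003,  0.038]), 'grasp_force': np.float64(0.0), 'gripper_width': np.float64(0.092)}
scene {'intrinsics': array([[447.3271358 ,   0.        , 282.7012716 ],
       [  0.        , 447.3271358 , 205.56742227],
       [  0.        ,   0.        ,   1.        ]]), 'position': array([ 1.0762848 , -0.83607393,  0.76031285]), 'attitude': array([0.94555344, 0.28812757, 0.5575183 ])}
top {'intrinsics': array([[481.4563628 ,   0.        , 276.02223486],
       [  0.        , 481.4563628 , 207.92513323],
       [  0.        ,   0.        ,   1.        ]]), 'position': array([ 0.28372191, -0.01253703,  1.59620498]), 'attitude': array([ 0.12275919, -0.12611926, -1.59388666])}
wrist {'intrinsics': array([[315.89100183,   0.        , 280.96056347],
       [  0.        , 315.89100183, 207.2427177 ],
       [  0.        ,   0.        ,   1.        ]]), 'T_tool_cam': array([[-1.20665283e-03,  9.72024226e-01,  2.34877519e-01,
         6.44143678e-02],
       [ 9.99999179e-01,  1.07159184e-03,  7.02658196e-04,
         8.46374117e-05],
       [ 4.31307957e-04,  2.34878174e-01, -9.72024720e-01,
        -1.70497643e-01],
       [ 0.00000000e+00,  0.00000000e+00,  0.00000000e+00,
         1.00000000e+00]])}
```

View pics/top0.png

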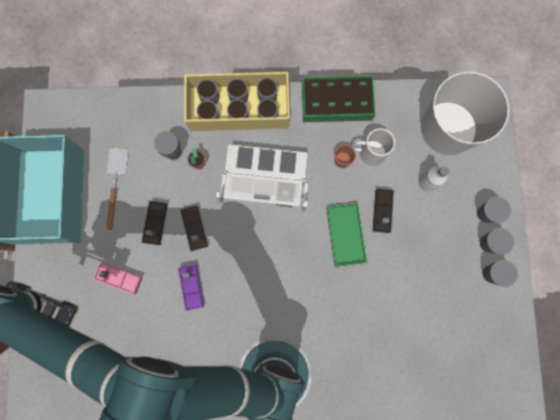

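View pics/scene0.png

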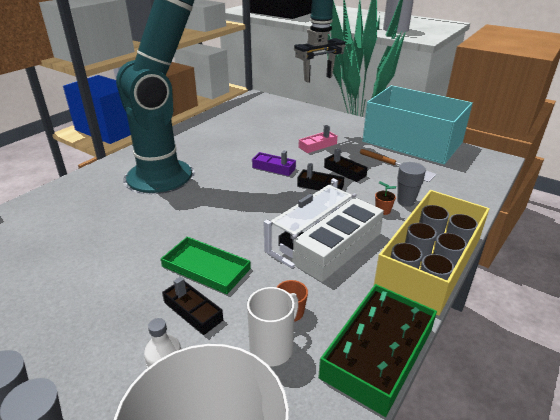

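The top view shows black strips at about (155,222), (194,228) and (384,210). The green tray is at (346,234), the propagator at (263,175) and the purple and pink look-alikes at (191,287) and (118,278). I'll write helpers next and get rough positions.

```bash
cat > h.py <<'E'
from bench import arm, viewer
import cv2, numpy as np
from scipy.spatial.transform import Rotation as Ro
def cam(n, st=None):
    p=viewer.camera_params(n); K=p["intrinsics"]
    if n=="wrist":
        st=st or arm.state(); T=np.eye(4); T[:3,:3]=Ro.from_rotvec(st["ee_rot"]).as_matrix(); T[:3,3]=st["ee_pos"]
        T=T@p["T_tool_cam"]; return K,T[:3,:3],T[:3,3]
    return K,Ro.from_rotvec(p["attitude"]).as_matrix(),np.array(p["position"])
def ray(c,uv):
    K,R,t=c; uv=np.atleast_2d(uv).astype(float)
    d=np.c_[(uv[:,0]-K[0,2])/K[0,0],-(uv[:,1]-K[1,2])/K[1,1],-np.ones(len(uv))]
    return t,d@R.T
def onz(c,uv,z=0.):
    t,d=ray(c,uv); return t+d*((z-t[2])/d[:,2])[:,None]
def proj(c,P):
    K,R,t=c; q=(np.atleast_2d(P)-t)@R; return np.c_[K[0,0]*q[:,0]/-q[:,2]+K[0,2],K[1,1]*q[:,1]/q[:,2]+K[1,2]]
def tri(c1,u1,c2,u2):
    t1,d1=ray(c1,u1); t2,d2=ray(c2,u2); out=[]
    for a,b in zip(d1,d2):
        s=np.linalg.lstsq(np.c_[a,-b],t2-t1,rcond=None)[0]; p,q=t1+s[0]*a,t2+s[1]*b
        out.append(np.r_[(p+q)/2,np.linalg.norm(p-q)])
    return np.array(out)
def shift(P,head=None,st=None):
    """tool shift (cm) and yaw (deg) to TCP P with tool x at world heading (deg)"""
    st=st or arm.state(); R=Ro.from_rotvec(st["ee_rot"]).as_matrix()
    s=R.T@(np.array(P)-st["ee_pos"])*100; h=np.degrees(np.arctan2(R[1,0],R[0,0]))
    y=0 if head is None else -((head-h+180)%360-180)
    return np.round(s,2),round(y,1)
def snap(n,name):
    st=arm.state(); c=cam(n,st); im=viewer.read_camera(n)
    cv2.imwrite(f"pics/{name}.png",im[:,:,::-1]); np.savez(f"pics/{name}.npz",K=c[0],R=c[1],t=c[2]); return c,im
def load(name):
    z=np.load(f"pics/{name}.npz"); return (z["K"],z["R"],z["t"]),cv2.imread(f"pics/{name}.png")[:,:,::-1]
E
python3 - <<'E'
from h import *
c=cam("top")
names={"f1":(155,222),"f2":(194,228),"f3":(384,210),"tray":(346,234),"propL":(221,198),"propR":(305,206),"hoodL":(229,147),"purple":(191,287),"pots":(167,144),"sprout":(196,157),"trowel":(112,200),"clay":(344,155),"jug":(379,145)}
for k,v in names.items(): print(k,np.round(onz(c,v,0.03)[0],3))
print(shift([0.45,0.05,0.36],180))
E
```

```text
f1 [0.497 0.379 0.03 ]
f2 [0.474 0.251 0.03 ]
f3 [ 0.517 -0.374  0.03 ]
tray [ 0.441 -0.245  0.03 ]
propL [0.571 0.162 0.03 ]
propR [ 0.537 -0.115  0.03 ]
hoodL [0.745 0.133 0.03 ]
purple [0.283 0.26  0.03 ]
pots [0.761 0.342 0.03 ]
sprout [0.713 0.244 0.03 ]
trowel [0.574 0.522 0.03 ]
clay [ 0.707 -0.252  0.03 ]
jug [ 0.738 -0.371  0.03 ]
(array([-39.66, -43.13, -14.55]), np.float64(-22.5))
```

{"name": "carry_out", "arguments": {
  "steps": [
    [[0,0,-5],0],
    [[-4,-4,-10],-5],
    [[-39.7,-43,-14.5],-22.5],
    [[-39.7,-43,-14.5],-22.5],
    [[-39.7,-43,-14.5],-22.5],
    [[-39.7,-43,-14.5],-22.5],
    [[-39.7,-43,-14.5],-22.5],
    [[-39.7,-43,-14.5],-22.5],
    [[-39.7,-43,-14.5],-22.5],
    [[-39.7,-43,-14.5],-22.5],
    [[-39.7,-43,-14.5],-22.5],
    [[-39.7,-43,-14.5],-22.5]
  ]
}}

```text
t: 1.35
ee_pos: [0.4336, 0.097, 0.3542]
ee_rot: [0.0, 3.141, 0.001]
force: [0.7, -0.2, 0.6]
gripper_width: 0.092
grasp_force: 0.0
```

{"name": "carry_out", "arguments": {
  "steps": [
    [[0,0,0],0],
    [[0,0,0],0],
    [[0,0,0],0],
    [[0,0,0],0],
    [[0,0,0],0]
  ]
}}

```text
t: 1.85
ee_pos: [0.4331, 0.1003, 0.3536]
ee_rot: [0.004, -3.141, 0.0]
force: [0.1, -0.6, -0.2]
gripper_width: 0.0922
grasp_force: 0.0
```

Run:
```python
from h import *
s=arm.state();print(s["t"],s["ee_pos"],s["ee_rot"],s["joint_pos"].round(2)); snap("wrist","w1"); print(shift([.5,-.1,.36],180))
c,im=snap("top","t1"); cv2.imwrite("pics/t1c.png",cv2.resize(im[100:300,100:420,::-1],None,fx=2.5,fy=2.5,interpolation=cv2.INTER_CUBIC))
```

```text
1.85 [0.43309999 0.10025961 0.35356186] [ 3.51393429e-03 -3.14111051e+00  3.95698981e-04] [-0.6  -0.03  0.29  1.91  0.01  1.26  1.26]
(array([ -6.65, -20.02,  -0.64]), np.float64(0.1))
```

View pics/w1.png

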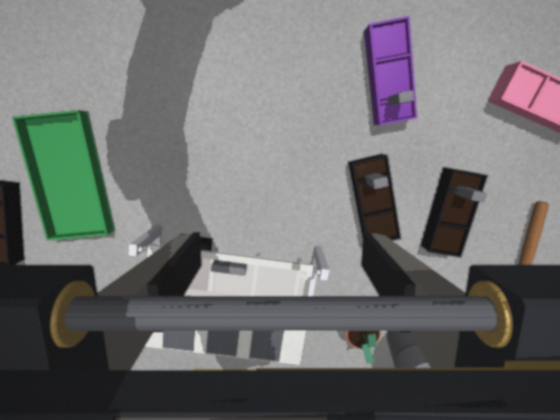

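The wrist view shows the tray at (65,175), the two left fresh strips at (375,198) and (455,210) and the propagator's cover bar at (228,268). The gripper hides the view ahead, so I'll move further forward and look from two places.

{"name": "carry_out", "arguments": {
  "steps": [
    [[-5,0,-1],0],
    [[-10,0,-2],0],
    [[-15,0,-2],0],
    [[-20,0,-2],0],
    [[-24,1,-2],0],
    [[-24,1,-2],0],
    [[-24,1,-2],0],
    [[-24,1,-2],0],
    [[-24,1,-2],0],
    [[-24,1,-2],0]
  ]
}}

```text
t: 2.95
ee_pos: [0.6728, 0.1091, 0.3753]
ee_rot: [0.0, 3.14, 0.002]
force: [0.1, -0.6, -0.6]
gripper_width: 0.0918
grasp_force: 0.0
```

Run:
```python
from h import *
s=arm.state();print(s["t"],s["ee_pos"],s["ee_rot"],s["joint_pos"].round(2)); snap("wrist","w2")
```

```text
2.95 [0.67282175 0.10905833 0.37533861] [1.08131905e-04 3.13988180e+00 1.83096145e-03] [-0.47  0.43  0.38  1.33 -0.16  1.41  1.48]
```

{"name": "carry_out", "arguments": {
  "steps": [
    [[0,-5,0],0],
    [[0,-10,0],0],
    [[0,-15,0],0],
    [[0,-20,0],0],
    [[0,-20,0],0],
    [[0,-20,0],0],
    [[0,-20,0],0],
    [[0,-20,0],0],
    [[0,-20,0],0]
  ]
}}

```text
t: 3.9
ee_pos: [0.6737, -0.089, 0.3738]
ee_rot: [-0.004, 3.142, 0.001]
force: [-0.6, 0.4, -0.3]
gripper_width: 0.0919
grasp_force: 0.0
```

Run:
```python
from h import *
s=arm.state();print(s["t"],s["ee_pos"],s["ee_rot"],s["joint_pos"].round(2)); snap("wrist","w3")
a=cv2.imread("pics/w2.png")[:290];b=cv2.imread("pics/w3.png")[:290]
cv2.imwrite("pics/v23.png",np.vstack([a,b]))
```

```text
3.9 [ 0.67365781 -0.0889878   0.37381816] [-4.05406143e-03  3.14155366e+00  8.06524942e-04] [-0.21  0.43  0.44  1.34 -0.18  1.41  1.79]
```

View pics/v23.png

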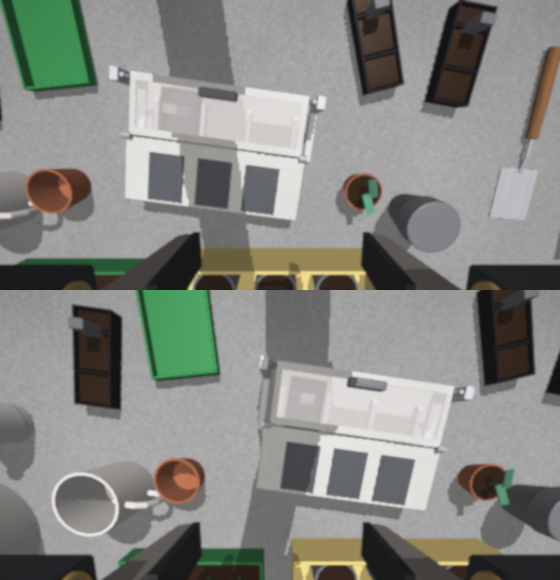

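Both views show the propagator with its cover shut. The posts are at (113,73) and (320,103) in w2, and at (264,72) and (468,103) in w3. The bar is at (218,95) and (370,94). The spent strip seems to be in the right (-y) lane, at (180,105) and (300,95). I'll zoom in to pick points for triangulation.

Run:
```python
import cv2,numpy as np
a=cv2.imread("pics/w2.png")[55:155,100:335];b=cv2.imread("pics/w3.png")[55:155,250:485]
z=lambda i:cv2.resize(i,None,fx=3,fy=3,interpolation=cv2.INTER_CUBIC)
cv2.imwrite("pics/z23.png",np.vstack([z(a),z(b)]))
```

```text
(no output)
```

View pics/z23.png

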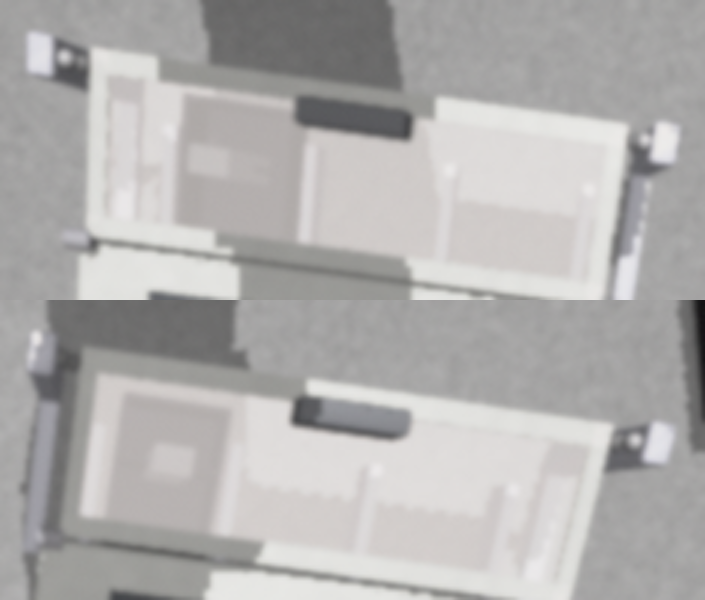

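Run:
```python
from h import *
c2,_=load("w2");c3,_=load("w3")
A=np.array([(95,47),(628,123),(88,236),(603,298),(40,53),(664,143)])/3+[100,55]
B=np.array([(85,48),(612,125),(66,230),(575,300),(42,50),(658,143)])/3+[250,55]
P=tri(c2,A,c3,B); print(P.round(4))
d=P[1]-P[0];print(np.linalg.norm(d[:3]),np.degrees(np.arctan2(-d[0],d[1])))
d=P[5]-P[4];print(np.linalg.norm(d[:3]),np.degrees(np.arctan2(-d[0],d[1])))
yaw=np.arctan2(-(P[1]-P[0])[0],(P[1]-P[0])[1])
x=np.array([np.cos(yaw),np.sin(yaw)]);y=np.array([-x[1],x[0]])
for c,Q in((c2,A),(c3,B)):
    q=onz(c,Q[:2],.088)[:,:2]; print(q.round(4),"origin",(q.mean(0)+.085*x).round(4), np.linalg.norm(q[1]-q[0]))
    q=onz(c,Q[4:],.1)[:,:2]; print("post origin",(q.mean(0)+.078*x).round(4), np.linalg.norm(q[1]-q[0]))
# strips, tray by colour mask in w2,w3,w1
for n in("w1","w2","w3"):
    c,im=load(n); hsv=cv2.cvtColor(np.ascontiguousarray(im),cv2.COLOR_RGB2HSV)
    m=((hsv[...,0]>50)&(hsv[...,0]<75)&(hsv[...,1]>120)).astype(np.uint8); m[265:]=0
    cs=sorted(cv2.findContours(m,0,2)[0],key=cv2.contourArea)[-1:]
    for k in cs:
        r=cv2.minAreaRect(k); bb=onz(c,cv2.boxPoints(r),.026)
        print(n,"tray",np.round(r[0],0),bb[:,:2].round(3).tolist(),bb[:,:2].mean(0).round(3))
    m=((hsv[...,2]<75)).astype(np.uint8); m[265:]=0
    for k in cv2.findContours(m,0,2)[0]:
        if 1000<cv2.contourArea(k)<9000:
            r=cv2.minAreaRect(k); bb=onz(c,cv2.boxPoints(r),.034)
            print(n,"dark",np.round(r[0],0),bb[:,:2].round(3).tolist(),bb[:,:2].mean(0).round(3))
```

```text
[[ 5.298e-01 -9.330e-02  8.620e-02  1.200e-03]
 [ 5.626e-01  1.479e-01  8.700e-02  1.000e-03]
 [ 6.112e-01 -1.020e-01  9.490e-02  2.100e-03]
 [ 6.414e-01  1.371e-01  9.380e-02  8.000e-04]
 [ 5.337e-01 -1.120e-01  9.940e-02  3.000e-04]
 [ 5.719e-01  1.632e-01  9.900e-02  1.000e-04]]
0.24339869187121513 -7.7404805559172845
0.27782659592772907 -7.896754166741917
[[ 0.5295 -0.0926]
 [ 0.5622  0.1478]] origin [0.6301 0.0162] 0.2425783292762181
post origin [0.6302 0.0152] 0.277361851861743
[[ 0.5307 -0.0933]
 [ 0.5632  0.1473]] origin [0.6312 0.0156] 0.24280943603915878
post origin [0.6301 0.0148] 0.27728687161285165
w1 tray [ 63. 175.] [[0.349, -0.308], [0.326, -0.197], [0.531, -0.178], [0.559, -0.299]] [ 0.441 -0.245]
w1 dark [176. 248.] [[0.529, -0.13], [0.528, -0.014], [0.584, -0.017], [0.585, -0.136]] [ 0.556 -0.074]
w1 dark [ 11. 222.] [[0.585, -0.37], [0.445, -0.341], [0.445, -0.305], [0.585, -0.331]] [ 0.515 -0.336]
w1 dark [453. 212.] [[0.556, 0.327], [0.416, 0.351], [0.435, 0.419], [0.578, 0.4]] [0.497 0.374]
w1 dark [375. 211.] [[0.41, 0.202], [0.401, 0.263], [0.583, 0.303], [0.
[... 328 characters left out ...]
-0.003]
w2 dark [459.  54.] [[0.564, 0.326], [0.419, 0.355], [0.435, 0.42], [0.583, 0.395]] [0.5   0.374]
w2 dark [376.  44.] [[0.427, 0.202], [0.417, 0.264], [0.544, 0.299], [0.555, 0.233]] [0.486 0.25 ]
w3 tray [177.  41.] [[0.424, -0.3], [0.412, -0.199], [0.537, -0.187], [0.55, -0.295]] [ 0.481 -0.245]
w3 dark [530. 217.] [[0.776, 0.28], [0.7, 0.285], [0.721, 0.373], [0.799, 0.371]] [0.749 0.327]
w3 dark [298. 177.] [[0.713, -0.089], [0.643, -0.078], [0.65, -0.035], [0.721, -0.045]] [ 0.682 -0.062]
w3 dark [96. 66.] [[0.446, -0.391], [0.446, -0.323], [0.59, -0.34], [0.59, -0.413]] [ 0.518 -0.367]
w3 dark [506.  46.] [[0.427, 0.19], [0.421, 0.265], [0.55, 0.3], [0.556, 0.22]] [0.488 0.244]
```

```bash
cat >> h.py <<'E'
O=np.array([.6304,.0155]); yw=np.radians(-7.8); px=np.array([np.cos(yw),np.sin(yw)]); py=np.array([-px[1],px[0]])
def W(x,y,z): return np.r_[O+x*px+y*py,z]
E
python3 - <<'E'
from h import *
P=W(-.07,0,.108)
for n in("w2","w3"): print(proj(load(n)[0],P))
print(P,shift(W(-.07,0,.16),172.2),shift(W(-.07,0,.093),172.2))
E
```

```text
[[217.04664515  93.59241136]]
[[368.73819117  93.20029597]]
[0.56104765 0.02500009 0.108     ] (array([11.24, 11.44, 21.39]), np.float64(7.9)) (array([11.24, 11.44, 28.09]), np.float64(7.9))
```

{"name": "carry_out", "arguments": {
  "steps": [
    [[4,4,4],3],
    [[7,7,8],8],
    [[10,10,12],8],
    [[11.2,11.4,16],7.9],
    [[11.2,11.4,20],7.9],
    [[11.2,11.4,21.4],7.9],
    [[11.2,11.4,21.4],7.9],
    [[11.2,11.4,21.4],7.9],
    [[11.2,11.4,21.4],7.9],
    [[11.2,11.4,21.4],7.9]
  ],
  "claw": 1
}}

```text
t: 4.95
ee_pos: [0.5631, 0.0228, 0.1618]
ee_rot: [0.217, 3.13, 0.001]
force: [0.8, -0.5, -0.4]
gripper_width: 0.092
grasp_force: 0.0
```

Run:
```python
from h import *
s=arm.state();print(s["ee_pos"],s["joint_pos"].round(2))
print(shift(W(-.07,0,.093),172.2)); c,im=snap("wrist","w4")
```

```text
[0.5630694  0.02278573 0.16176686] [-0.41  0.39  0.39  1.89 -0.19  0.89  1.5 ]
(array([0.25, 0.18, 6.88]), np.float64(-0.1))
```

View pics/w4.png

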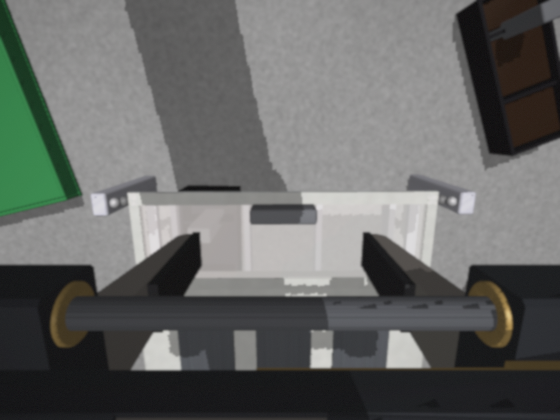

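The wrist view shows the bar at (283,214), centred between the fingers and square to them, so I'll go down and grip it.

{"name": "carry_out", "arguments": {
  "steps": [
    [[0.2,0.2,2],0],
    [[0.2,0.2,4],0],
    [[0.2,0.2,5.5],0],
    [[0.2,0.2,6.7],0],
    [[0.2,0.2,6.7],0],
    [[0.2,0.2,6.7],0],
    [[0.2,0.2,6.7],0],
    [[0.2,0.2,6.7],0]
  ],
  "claw": 1
}}

```text
t: 5.8
ee_pos: [0.5604, 0.0254, 0.0936]
ee_rot: [0.217, 3.133, 0.001]
force: [0.5, -0.4, 0.5]
gripper_width: 0.0916
grasp_force: 0.0
```

{"name": "carry_out", "arguments": {
  "steps": [
    [[0,0,0],0],
    [[0,0,0],0],
    [[0,0,0],0],
    [[0,0,0],0],
    [[0,0,0],0],
    [[0,0,0],0],
    [[0,0,0],0],
    [[0,0,0],0]
  ],
  "claw": 0.3
}}

```text
t: 6.6
ee_pos: [0.5597, 0.0248, 0.0928]
ee_rot: [-0.217, -3.134, 0.001]
force: [-1.1, -3.1, 1.1]
gripper_width: 0.0499
grasp_force: 30.0
```

{"name": "carry_out", "arguments": {
  "steps": [
    [[-0.08,0,-0.35],0],
    [[-0.18,0,-0.7],0],
    [[-0.3,0,-1.0],0],
    [[-0.42,0,-1.36],0],
    [[-0.75,0,-2.0],0],
    [[-1.1,0,-2.6],0],
    [[-1.55,0,-3.2],0],
    [[-2.0,0,-3.7],0],
    [[-2.55,0,-4.2],0],
    [[-3.1,0,-4.6],0],
    [[-3.1,0,-4.6],0],
    [[-3.1,0,-4.6],0]
  ]
}}

```text
t: 7.8
ee_pos: [0.591, 0.0206, 0.1398]
ee_rot: [0.217, 3.134, -0.0]
force: [-3.1, -3.7, -1.4]
gripper_width: 0.0494
grasp_force: 30.0
```

Run:
```python
from h import *
s=arm.state();print(s["ee_pos"],s["force"],s["gripper_width"])
snap("scene","s1"); print(shift(W(-.07+.0719,0,.093+.0574),172.2))
```

```text
[0.59102739 0.02064387 0.13975841] [-3.08138999 -3.65127954 -1.44743868] 0.04944679085501767
(array([-4.16,  0.03, -1.06]), np.float64(-0.1))
```

View pics/s1.png

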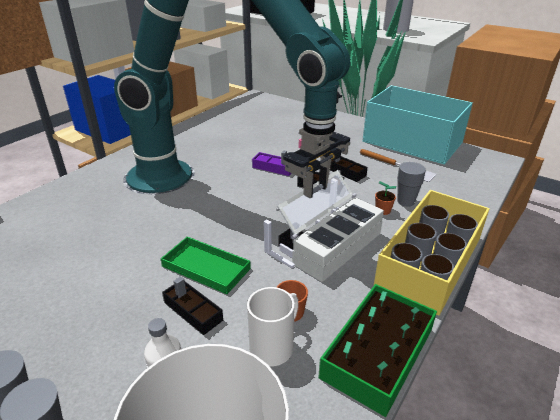

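The cover follows, about 0.8 rad up at (315,205), and the grip holds. I'll continue along the arc.

{"name": "carry_out", "arguments": {
  "steps": [
    [[-0.6,0,-0.35],0],
    [[-1.27,0,-0.65],0],
    [[-1.95,0,-0.87],0],
    [[-2.64,0,-1.03],0],
    [[-3.35,0,-1.1],0],
    [[-4.06,0,-1.12],0],
    [[-4.4,0,-1.12],0],
    [[-4.4,0,-1.12],0],
    [[-4.4,0,-1.12],0]
  ]
}}

```text
t: 8.75
ee_pos: [0.635, 0.0147, 0.1514]
ee_rot: [0.217, 3.132, 0.0]
force: [-3.2, -4.0, 2.0]
gripper_width: 0.0492
grasp_force: 30.0
```

{"name": "carry_out", "arguments": {
  "steps": [
    [[0,0,0],0],
    [[0,0,0],0],
    [[0,0,0],0],
    [[0,0,0],0],
    [[0,0,-1],0],
    [[0,0,-3],0],
    [[0,0,-6],0],
    [[0,0,-8],0],
    [[4,0,-8],0],
    [[8,0,-8],0],
    [[8,0,-8],0],
    [[8,0,-8],0]
  ],
  "claw": 0.9
}}

```text
t: 9.95
ee_pos: [0.5551, 0.0265, 0.2313]
ee_rot: [0.216, 3.132, 0.002]
force: [0.4, -0.4, -0.8]
gripper_width: 0.0827
grasp_force: 0.0
```

Run:
```python
from h import *
s=arm.state();print(s["ee_pos"],s["force"],s["gripper_width"])
snap("scene","s2"); print(shift(W(-.06,0,.15),172.2)); im=cv2.imread("pics/s2.png")[100:300,200:450]; cv2.imwrite("pics/s2c.png",cv2.resize(im,None,fx=3,fy=3))
```

```text
[0.55512042 0.02645486 0.2312958 ] [ 0.41127996 -0.44387038 -0.77531307] 0.08272177349271731
(array([-1.51, -0.06,  8.12]), np.float64(-0.1))
```

View pics/s2c.png

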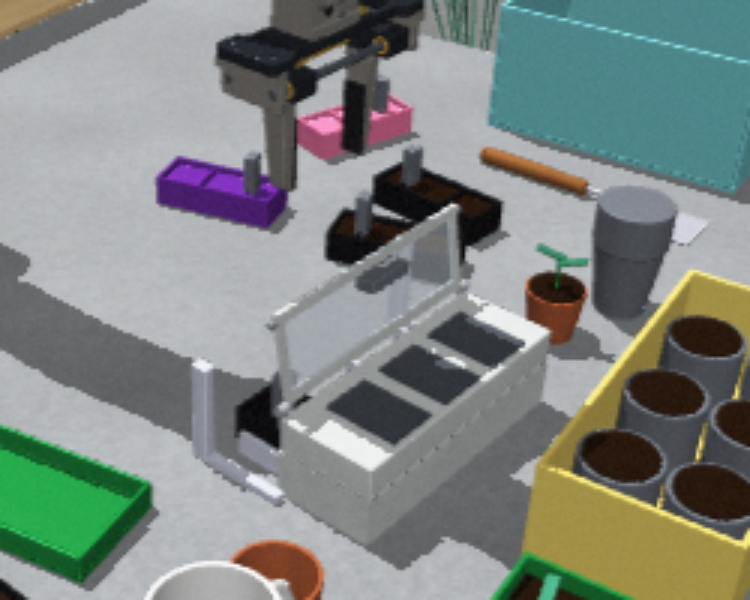

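The cover stands at about 1.45 rad, at crop (370,290). With the fingers shut I'll push it back to its stop.

{"name": "carry_out", "arguments": {
  "steps": [
    [[0,0,0],0],
    [[0,0,0],0],
    [[0,0,0],0],
    [[0,0,0],0],
    [[0,0,4],0],
    [[0,0,8],0],
    [[0,0,8.5],0],
    [[0,0,8.5],0],
    [[-2,0,8.5],0],
    [[-3,0,8.5],0],
    [[-4,0,8.5],0],
    [[-5,0,8.5],0]
  ],
  "claw": 0
}}

```text
t: 11.2
ee_pos: [0.6053, 0.0192, 0.1461]
ee_rot: [0.217, 3.133, 0.001]
force: [-0.8, 0.5, 1.3]
gripper_width: 0.0005
grasp_force: 0.7
```

{"name": "carry_out", "arguments": {
  "steps": [
    [[-0.5,0,0],0],
    [[-1,0,0],0],
    [[-1.5,0,0],0],
    [[-1.9,0,0],0],
    [[-2.2,0,0],0],
    [[-2.5,0,0],0],
    [[-2.7,0,0],0],
    [[-2.7,0,0],0]
  ]
}}

```text
t: 12.0
ee_pos: [0.6313, 0.0154, 0.1449]
ee_rot: [0.217, 3.134, -0.0]
force: [0.2, -0.4, -0.1]
gripper_width: 0.0001
grasp_force: 0.2
```

{"name": "carry_out", "arguments": {
  "steps": [
    [[-0.4,0,0],0],
    [[-0.8,0,0],0],
    [[-1,0,0],0]
  ]
}}

```text
t: 12.3
ee_pos: [0.635, 0.0149, 0.1444]
ee_rot: [-0.215, -3.119, -0.002]
force: [-21.6, 1.9, 14.1]
gripper_width: 0.0004
grasp_force: 12.2
```

Run:
```python
from h import *
s=arm.state();print(s["ee_pos"],s["force"],s["gripper_width"])
snap("scene","s3"); im=cv2.imread("pics/s3.png")[100:300,200:450]; cv2.imwrite("pics/s3c.png",cv2.resize(im,None,fx=3,fy=3))
```

```text
[0.63499139 0.0149333  0.14444796] [-21.6188921    1.91343694  14.09844939] 0.00036736284900892863
```

View pics/s3c.png

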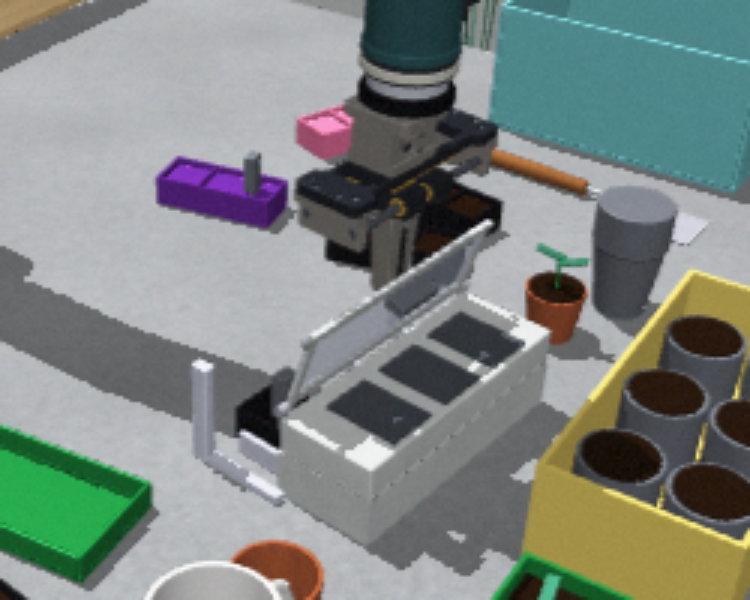

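The cover leans back on its stop, at crop (390,310). I'll retreat and check the spent strip's grip position.

{"name": "carry_out", "arguments": {
  "steps": [
    [[2,0,0],0],
    [[6,0,0],0],
    [[9,0,-2],0],
    [[9,0,-6],0],
    [[9,0,-6],0],
    [[9,0,-6],0],
    [[9,0,-6],0]
  ],
  "claw": 0.5
}}

```text
t: 13.05
ee_pos: [0.5519, 0.0264, 0.2045]
ee_rot: [-0.217, -3.134, 0.0]
force: [0.5, 0.2, -0.2]
gripper_width: 0.0458
grasp_force: 0.0
```

Run:
```python
from h import *
A=np.array([[210,160]])/3+[100,55]; B=np.array([[172,160]])/3+[250,55]
print(tri(load("w2")[0],A,load("w3")[0],B), [W(-.04,y,.072) for y in(-.074,0,.074)])
print(arm.state()["ee_pos"],shift(W(-.04,-.074,.16),172.2),shift(W(-.04,-.074,.041),172.2))
c,im=snap("wrist","w5")
```

```text
[[ 5.77115469e-01 -5.16711238e-02  6.79708327e-02  5.60561022e-04]] [array([ 0.58072713, -0.05238672,  0.072     ]), array([0.59077009, 0.02092862, 0.072     ]), array([0.60081304, 0.09424396, 0.072     ])]
[0.5519014  0.02644636 0.20447927] (array([-3.94, -7.41,  4.45]), np.float64(-0.1)) (array([-3.94, -7.41, 16.35]), np.float64(-0.1))
```

View pics/w5.png

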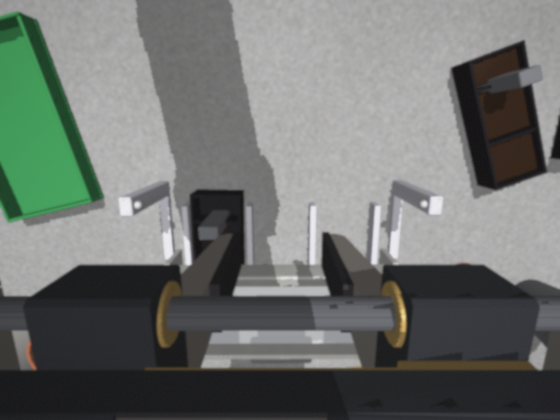

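The spent strip sits in the right-hand lane with its grip at (210,228), and triangulation agrees with lane0. Next I'll grasp it.

{"name": "carry_out", "arguments": {
  "steps": [
    [[-1.5,-3,0],0],
    [[-3,-6,2],0],
    [[-3.9,-7.4,4.4],0],
    [[-3.9,-7.4,7],0],
    [[-3.9,-7.4,10],0],
    [[-3.9,-7.4,13],0],
    [[-3.9,-7.4,15],0],
    [[-3.9,-7.4,16.3],0],
    [[-3.9,-7.4,16.3],0],
    [[-3.9,-7.4,16.3],0],
    [[-3.9,-7.4,16.3],0]
  ]
}}

```text
t: 14.2
ee_pos: [0.5812, -0.0523, 0.0431]
ee_rot: [0.217, 3.132, 0.0]
force: [-0.1, 1.0, -0.6]
gripper_width: 0.0461
grasp_force: 0.0
```

{"name": "carry_out", "arguments": {
  "steps": [
    [[0,0,0],0],
    [[0,0,0],0],
    [[0,0,0],0],
    [[0,0,0],0],
    [[0,0,0],0],
    [[0,0,0],0]
  ],
  "claw": 0
}}

```text
t: 14.8
ee_pos: [0.5805, -0.052, 0.0424]
ee_rot: [0.216, 3.134, 0.0]
force: [-0.4, 0.4, 4.3]
gripper_width: 0.0197
grasp_force: 30.0
```

{"name": "carry_out", "arguments": {
  "steps": [
    [[0.5,0,-0.2],0],
    [[1.5,0,-0.2],0],
    [[3,0,-0.2],0],
    [[4.5,0,-0.2],0],
    [[6,0,-0.2],0],
    [[7.5,0,-0.2],0],
    [[9,0,-0.2],0],
    [[10,0,-0.2],0],
    [[10,0,-2],0],
    [[10,0,-4.5],0],
    [[10,0,-7],0],
    [[10,0,-7],0]
  ]
}}

```text
t: 16.0
ee_pos: [0.483, -0.0385, 0.1145]
ee_rot: [0.216, 3.129, 0.002]
force: [0.9, 0.1, -1.0]
gripper_width: 0.0197
grasp_force: 30.0
```

Run:
```python
from h import *
s=arm.state();print(s["ee_pos"],s["force"],s["gripper_width"])
for n in("w1","t1"):
    c,im=load(n); hsv=cv2.cvtColor(np.ascontiguousarray(im),cv2.COLOR_RGB2HSV)
    m=((hsv[...,0]>50)&(hsv[...,0]<75)&(hsv[...,1]>120)).astype(np.uint8); m[270:]=0; 
    if n=="t1": m[:150]=0
    k=max(cv2.findContours(m,0,2)[0],key=cv2.contourArea); h=cv2.convexHull(k)
    for e in(.03,.04,.05,.06):
        a=cv2.approxPolyDP(h,e*cv2.arcLength(h,True),True)[:,0]
        if len(a)==4: break
    b=onz(c,a,.026)[:,:2]; print(n,a.tolist(),b.round(3).tolist(),b.mean(0).round(4))
    for i in range(4):
        d=b[(i+1)%4]-b[i]; print(np.linalg.norm(d).round(3),np.degrees(np.arctan2(d[1],d[0])).round(1))
snap("wrist","w6")
```

```text
[ 0.48298261 -0.03846508  0.11452574] [ 0.89109472  0.07560592 -1.01863073] 0.019717231306480756
w1 [[86, 113], [112, 229], [48, 238], [14, 118]] [[0.342, -0.196], [0.526, -0.179], [0.542, -0.288], [0.35, -0.306]] [ 0.44   -0.2424]
0.184 5.2
0.11 -81.7
0.193 -174.4
0.111 93.8
t1 [[355, 206], [362, 258], [337, 261], [329, 209]] [[0.533, -0.28], [0.362, -0.294], [0.354, -0.212], [0.525, -0.194]] [ 0.4435 -0.2452]
0.172 -175.4
0.082 95.3
0.172 6.1
0.087 -84.9
```

View pics/w6.png

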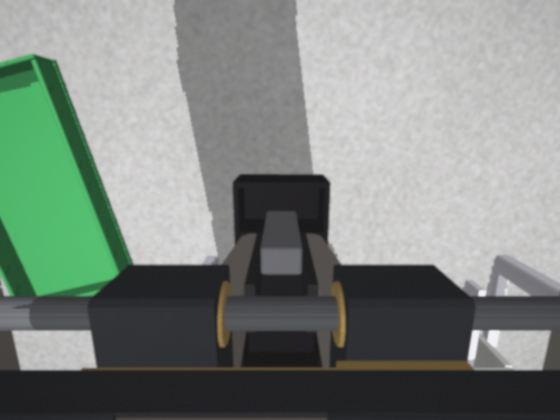

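The strip is held level in the gripper. The tray's centre is about (0.443,-0.244), yaw about 5.3°.

Run:
```python
from h import *
g=np.array([.443,-.244])-.038*np.array([np.cos(.0925),np.sin(.0925)])
print(shift(np.r_[g,.1145],185.3),shift(np.r_[g,.0475],185.3))
```

```text
(array([  4.72, -21.78,  -0.18]), np.float64(-13.2)) (array([  4.74, -21.79,   6.52]), np.float64(-13.2))
```

{"name": "carry_out", "arguments": {
  "steps": [
    [[1,-3,0],-2],
    [[2,-7,0],-5],
    [[3,-11,0],-8],
    [[4,-15,0],-11],
    [[4.7,-19,0],-13.2],
    [[4.7,-21.8,0],-13.2],
    [[4.7,-21.8,0],-13.2],
    [[4.7,-21.8,0],-13.2],
    [[4.7,-21.8,0],-13.2],
    [[4.7,-21.8,3],-13.2],
    [[4.7,-21.8,5],-13.2],
    [[4.7,-21.8,5],-13.2]
  ]
}}

```text
t: 17.25
ee_pos: [0.4062, -0.2481, 0.0616]
ee_rot: [-0.146, 3.137, -0.002]
force: [1.8, 0.4, 7.9]
gripper_width: 0.0229
grasp_force: 29.3
```

{"name": "carry_out", "arguments": {
  "steps": [
    [[0,0,0.4],0],
    [[0,0,0.8],0],
    [[0,0,1.2],0],
    [[0,0,1.5],0],
    [[0,0,1.5],0],
    [[0,0,1.5],0],
    [[0,0,1.5],0]
  ]
}}

```text
t: 17.95
ee_pos: [0.4127, -0.2538, 0.0526]
ee_rot: [-0.145, 3.122, -0.018]
force: [0.5, -10.3, 34.8]
gripper_width: 0.0254
grasp_force: 32.8
```

{"name": "carry_out", "arguments": {
  "steps": [
    [[0,0,0],0],
    [[0,0,0],0],
    [[0,0,0],0],
    [[0,0,0],0],
    [[0,0,-2],0],
    [[0,0,-5],0],
    [[0,0,-9],0],
    [[-3,0,-14],0],
    [[-6,0,-19],0],
    [[-8,0,-24],0],
    [[-8,0,-24],0],
    [[-8,0,-24],0]
  ],
  "claw": 0.5
}}

```text
t: 19.15
ee_pos: [0.4866, -0.2394, 0.2889]
ee_rot: [-0.15, 3.134, -0.001]
force: [-0.5, -0.8, 0.3]
gripper_width: 0.0458
grasp_force: 0.0
```

Run:
```python
from h import *
s=arm.state();print(s["ee_pos"],s["force"],s["gripper_width"])
snap("wrist","w7")
```

```text
[ 0.48659733 -0.23940728  0.28889366] [-0.45504092 -0.79755159  0.32625374] 0.045805930832416186
```

View pics/w7.png

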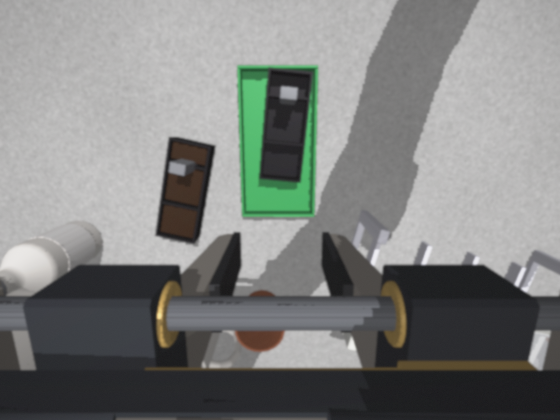

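The grip slackened and the strip slipped. It now lies in the tray near its robot-side end, with the grip at (289,92) and body corners at about (271,70), (311,73), (300,182) and (261,179). I'll check that it's flat.

Run:
```python
from h import *
c,im=load("w7")
T=onz(c,[(238,67),(318,67),(315,217),(243,217)],.026)[:,:2]; print("tray",T.round(3).tolist(),T.mean(0))
for z in(.034,.038,.048):
    S=onz(c,[(271,70),(311,73),(300,182),(261,179)],z)[:,:2]; print(z,S.round(3).tolist(),S.mean(0).round(3),[np.linalg.norm(S[i]-S[(i+1)%4]).round(3) for i in range(4)])
print("grip",onz(c,(289,92),.076))
cv2.imwrite("pics/w7c.png",cv2.resize(im[55:225,150:330,::-1],None,fx=3.4,fy=3.4,interpolation=cv2.INTER_CUBIC))
```

```text
tray [[0.35, -0.308], [0.34, -0.207], [0.537, -0.187], [0.547, -0.289]] [ 0.44350729 -0.24785178]
0.034 [[0.351, -0.266], [0.349, -0.216], [0.488, -0.214], [0.489, -0.267]] [ 0.419 -0.241] [np.float64(0.05), np.float64(0.139), np.float64(0.053), np.float64(0.138)]
0.038 [[0.351, -0.266], [0.35, -0.216], [0.487, -0.215], [0.488, -0.267]] [ 0.419 -0.241] [np.float64(0.05), np.float64(0.137), np.float64(0.053), np.float64(0.137)]
0.048 [[0.353, -0.265], [0.352, -0.217], [0.486, -0.215], [0.487, -0.267]] [ 0.419 -0.241] [np.float64(0.049), np.float64(0.134), np.float64(0.051), np.float64(0.134)]
grip [[ 0.37911177 -0.24128383  0.076     ]]
```

View pics/w7c.png

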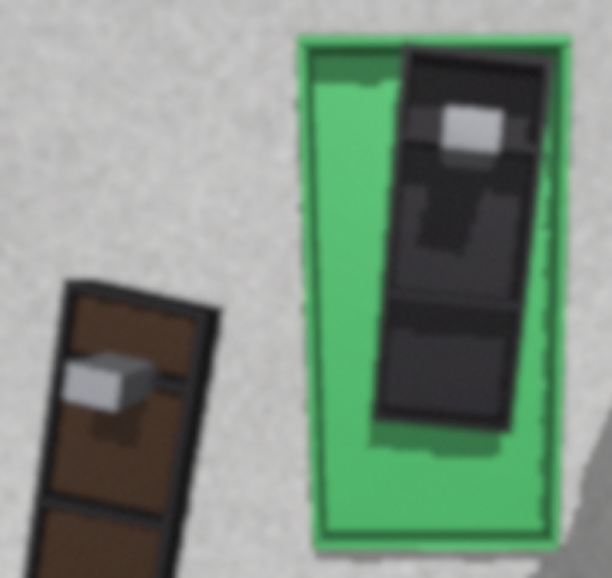

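The spent strip lies flat in the tray, about 24 mm off centre along and 9 mm across, which is within limits. Next is the right-hand fresh strip, whose grip top is near (177,168).

Run:
```python
from h import *
c,_=load("w7"); c3,_=load("w3")
def body(c,q,z=.034):
    S=onz(c,q,z)[:,:2]; d=(S[3]-S[0]+S[2]-S[1])/2; d/=np.linalg.norm(d); m=S.mean(0)
    print("ctr",m.round(4),"yaw",np.degrees(np.arctan2(d[1],d[0])).round(1),"grip",(m-.038*d).round(4)); return m,d
body(c,[(170,138),(215,146),(198,243),(156,236)])
print("gripface",onz(c,np.array([(92,385)])/3.4+[150,55],.072))
# height check, strip near-left corners from w3 and w7
print(tri(c3,[(76,15),(121,22),(120,118),(74,112)],c,[(170,138),(215,146),(198,243),(156,236)]).round(3))
```

```text
ctr [ 0.5176 -0.3703] yaw -7.5 grip [ 0.4799 -0.3654]
gripface [[ 0.47942126 -0.36896661  0.072     ]]
[[ 0.445 -0.391  0.03   0.003]
 [ 0.451 -0.333  0.015  0.005]
 [ 0.591 -0.349  0.023  0.007]
 [ 0.582 -0.406  0.041  0.   ]]
```

Run:
```python
from h import *
print(shift([.480,-.367,.14],172.5),shift([.48,-.367,.042],172.5))
```

```text
(array([  1.66, -12.67,  14.66]), np.float64(12.9)) (array([  1.66, -12.68,  24.46]), np.float64(12.9))
```

{"name": "carry_out", "arguments": {
  "steps": [
    [[0.5,-4,3],4],
    [[1,-8,7],9],
    [[1.7,-12.7,11],12.9],
    [[1.7,-12.7,14.6],12.9],
    [[1.7,-12.7,14.6],12.9],
    [[1.7,-12.7,14.6],12.9],
    [[1.7,-12.7,14.6],12.9],
    [[1.7,-12.7,18],12.9],
    [[1.7,-12.7,21.5],12.9],
    [[1.7,-12.7,24.4],12.9],
    [[1.7,-12.7,24.4],12.9],
    [[1.7,-12.7,24.4],12.9]
  ],
  "claw": 0.6
}}

```text
t: 20.4
ee_pos: [0.4805, -0.3684, 0.0451]
ee_rot: [0.206, 3.132, -0.001]
force: [0.1, -0.0, 0.9]
gripper_width: 0.0552
grasp_force: 0.0
```

{"name": "carry_out", "arguments": {
  "steps": [
    [[0,0,0],0],
    [[0,0,0],0],
    [[0,0,0],0],
    [[0,0,0],0],
    [[0,0,0],0],
    [[0,0,0],0],
    [[0,0,0],0]
  ],
  "claw": 0
}}

```text
t: 21.1
ee_pos: [0.4793, -0.3688, 0.0434]
ee_rot: [0.209, 3.134, -0.0]
force: [-0.6, 0.1, 3.7]
gripper_width: 0.0195
grasp_force: 30.0
```

Run:
```python
from h import *
s=arm.state();print(s["ee_pos"],s["gripper_width"],s["grasp_force"])
snap("wrist","w8")
print(shift(W(-.14,-.074,.14),172.2))
```

```text
[ 0.47933524 -0.36877804  0.04339468] 0.019547997344238316 30.00078856945038
(array([ 4.14, 32.74, -9.67]), np.float64(0.2))
```

View pics/w8.png

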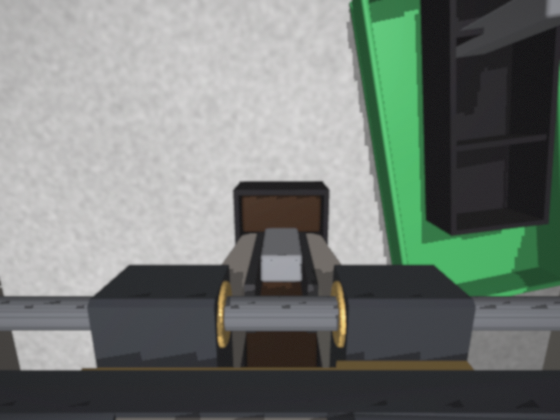

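Image (281,255) shows the grip squarely held, with the strip parallel to the tool. I've now used all the picture views, so the rest relies on numbers. I'll carry it to lane 0.

Run:
```python
from h import *
print(shift(W(-.175,-.074,.0445),172.2))
```

```text
(array([ 7.65, 32.75, -0.12]), np.float64(0.2))
```

{"name": "carry_out", "arguments": {
  "steps": [
    [[0,0,-4],0],
    [[0,0,-8],0],
    [[1,3,-11],0],
    [[3,8,-11],0],
    [[5,13,-11],0],
    [[7.6,18,-11],0],
    [[7.6,23,-11],0.2],
    [[7.6,28,-11],0.2],
    [[7.6,32.7,-11],0.2],
    [[7.6,32.7,-11],0.2],
    [[7.6,32.7,-11],0.2],
    [[7.6,32.7,-11],0.2]
  ]
}}

```text
t: 22.35
ee_pos: [0.4467, -0.0355, 0.1527]
ee_rot: [-0.216, -3.133, 0.001]
force: [-0.7, -0.2, -1.5]
gripper_width: 0.0198
grasp_force: 30.0
```

Run:
```python
from h import *
s=arm.state();print(s["ee_pos"],s["gripper_width"],s["grasp_force"],s["force"])
print(shift(W(-.175,-.074,.0445),172.2),shift(W(-.04,-.074,.0445),172.2))
# held strip check: top of held black body edges, rows 185-230
c,im=snap("wrist","w9"); g=im[200:230].max(2)<60; cols=np.where(g.mean(0)>.6)[0]; print(cols.min(),cols.max(),cols.size, im[195,:,0][225:340:5])
```

```text
[ 0.44665819 -0.03552977  0.15274296] 0.019758138218835805 29.99579519033432 [-0.66709863 -0.2458585  -1.48397952]
(array([-0.02,  0.16, 10.82]), np.float64(-0.1)) (array([-13.52,   0.18,  10.82]), np.float64(-0.1))
32 559 178 [133 136  41  32  44  43  43  44  44  45  45  42  43  45  43  44  42  43
  43  34  35 186 208]
```

{"name": "carry_out", "arguments": {
  "steps": [
    [[0,0.1,4],0],
    [[0,0.1,8],0],
    [[0,0.1,10],0],
    [[0,0.1,10.8],0],
    [[0,0.1,10.8],0],
    [[0,0.1,10.8],0],
    [[-2,0.1,10.8],0],
    [[-4,0.1,10.8],0],
    [[-6,0.1,10.8],0],
    [[-8,0.1,10.8],0],
    [[-10,0.1,10.8],0],
    [[-11,0.1,10.8],0]
  ]
}}

```text
t: 23.6
ee_pos: [0.5587, -0.0489, 0.0463]
ee_rot: [0.214, 3.131, -0.0]
force: [0.1, -0.2, -2.1]
gripper_width: 0.02
grasp_force: 30.0
```

{"name": "carry_out", "arguments": {
  "steps": [
    [[-0.6,0,0],0],
    [[-1.2,0,0],0],
    [[-1.8,0,0],0],
    [[-2.3,0,0],0],
    [[-2.6,0,0],0],
    [[-2.6,0,0],0]
  ]
}}

```text
t: 24.2
ee_pos: [0.5801, -0.0517, 0.0445]
ee_rot: [-0.214, -3.13, -0.001]
force: [-5.2, 0.7, 0.9]
gripper_width: 0.0198
grasp_force: 30.0
```

Run:
```python
from h import *
s=arm.state();print(s["ee_pos"],s["gripper_width"],s["grasp_force"],s["force"],s["ft_torque"])
print(shift(W(-.04,-.074,.0435),172.2))
```

```text
[ 0.5801408  -0.0516993   0.04451714] 0.019790876265274662 29.99981939792633 [-5.2451421   0.7305431   0.85499127] [0.11193835 1.00632609 0.0303352 ]
(array([-0.07, -0.06,  0.1 ]), np.float64(-0.0))
```

{"name": "carry_out", "arguments": {
  "steps": [
    [[-0.1,0,0],0],
    [[-0.2,0,0],0],
    [[-0.3,0,0.05],0],
    [[-0.3,0,0.1],0],
    [[-0.2,0,0.1],0],
    [[-0.1,0,0.1],0]
  ]
}}

```text
t: 24.8
ee_pos: [0.5802, -0.0516, 0.0433]
ee_rot: [-0.214, -3.129, -0.001]
force: [-4.8, 0.0, -0.5]
gripper_width: 0.0196
grasp_force: 30.0
```

{"name": "carry_out", "arguments": {
  "steps": [
    [[0,0,0],0],
    [[0,0,0],0],
    [[0,0,0],0],
    [[0,0,0],0],
    [[0,0,-3],0],
    [[0,0,-6],0],
    [[0,0,-10],0],
    [[2,3,-14],0],
    [[4,6,-18],0],
    [[6,10,-22],0],
    [[6,10,-24],0],
    [[6,10,-24],0]
  ],
  "claw": 0.5
}}

```text
t: 26.0
ee_pos: [0.5391, 0.0583, 0.2887]
ee_rot: [0.206, 3.127, 0.007]
force: [-0.5, 0.5, 0.7]
gripper_width: 0.0458
grasp_force: 0.0
```

{"name": "carry_out", "arguments": {
  "steps": [
    [[0,5,-2],0],
    [[0,10,-2],0],
    [[0,14,-2],0],
    [[0,14,-2],0],
    [[0,14,-2],0],
    [[0,14,-2],0]
  ]
}}

```text
t: 26.6
ee_pos: [0.5564, 0.1918, 0.3035]
ee_rot: [-0.218, -3.134, 0.002]
force: [0.1, 0.5, 0.1]
gripper_width: 0.0459
grasp_force: 0.0
```

```bash
cat >> h.py <<'E'
def strips(c,im,zt=.034):
    """fresh strips on bench: dark/brown blobs -> top-rim pose; grips: grey bright spot nearest end"""
    m=cv2.cvtColor(np.ascontiguousarray(im),cv2.COLOR_RGB2HSV); m=((m[...,2]<95)&((m[...,2]<55)|(m[...,1]>90))).astype(np.uint8); m[262:]=0
    m=cv2.morphologyEx(m,cv2.MORPH_CLOSE,np.ones((9,9))); out=[]
    for k in cv2.findContours(m,0,2)[0]:
        if cv2.contourArea(k)<1200: continue
        P=onz(c,k[:,0],zt)[:,:2].astype(np.float32); r=cv2.minAreaRect(P*1000)
        out.append((np.round(cv2.minAreaRect(k)[0]),np.round(r[0],1),np.round(r[1],1),round(r[2],1)))
    return out
E
python3 - <<'E'
from h import *
s=arm.state();print(s["t"],s["ee_pos"],s["gripper_width"],s["force"])
c,im=snap("wrist","w10")
for o in strips(c,im): print(o)
E
```

```text
26.6 [0.55637525 0.191775   0.30349602] 0.04588274021223449 [0.12123843 0.4883858  0.13363016]
(array([120., 220.]), array([584.5, -44.9]), array([66.5, 79.7]), 82.0)
(array([333., 134.]), array([509.2, 269.6]), array([135.2,  54.2]), 12.3)
(array([413., 113.]), array([497.1, 376.5]), array([ 62.9, 135.6]), 80.2)
```

```bash
cat >> h.py <<'E'
def pose(c,im,uv):
    """strip whose blob holds pixel uv: centre, yaw, predicted grip, measured grip-top centroid at z=.072"""
    hsv=cv2.cvtColor(np.ascontiguousarray(im),cv2.COLOR_RGB2HSV)
    m=((hsv[...,2]<95)&((hsv[...,2]<55)|(hsv[...,1]>90))).astype(np.uint8); m[262:]=0
    m=cv2.morphologyEx(m,cv2.MORPH_CLOSE,np.ones((9,9)))
    k=min((k for k in cv2.findContours(m,0,2)[0] if cv2.contourArea(k)>1200),key=lambda k:-cv2.pointPolygonTest(k,uv,True))
    r=cv2.minAreaRect((onz(c,k[:,0],.034)[:,:2]*1000).astype(np.float32)); ctr=np.array(r[0])/1000
    a=r[2] if r[1][0]>r[1][1] else r[2]-90; a=(a+90)%180-90; d=np.array([np.cos(np.radians(a)),np.sin(np.radians(a))])
    pg=proj(c,np.r_[ctr-.038*d,.072])[0]; w=np.zeros(m.shape,np.uint8); cv2.circle(w,tuple(int(v) for v in pg),22,1,-1)
    g=(w>0)&(hsv[...,1]<60)&(hsv[...,2]>75)
    n,l,st,ce=cv2.connectedComponentsWithStats(g.astype(np.uint8))
    for i in range(1,n):
        if st[i,4]>20: print("   grey",st[i].tolist(),onz(c,ce[i],.072)[0,:2].round(4),"V",hsv[...,2][l==i].mean().round())
    print("ctr",ctr.round(4),"size",np.round(r[1]),"yaw",round(a,1),"grip",(ctr-.038*d).round(4),"px",pg.round()); return ctr,a
E
python3 - <<'E'
from h import *
for n,u in(("w10",(333.,134.)),("w10",(413.,113.)),("w5",(505.,120.)),("w1",(375.,198.)),("w1",(455.,210.))):
    c,im=load(n); print(n); pose(c,im,u)
E
```

```text
w10
   grey [341, 89, 10, 24, 84] [0.4677 0.2834] V 142.0
   grey [318, 97, 23, 18, 265] [0.471  0.2628] V 139.0
ctr [0.5092 0.2696] size [135.  54.] yaw 12.3 grip [0.4721 0.2615] px [329. 107.]
w10
   grey [419, 58, 19, 3, 33] [0.4358 0.3825] V 120.0
   grey [424, 65, 27, 35, 468] [0.462  0.3938] V 148.0
ctr [0.4971 0.3765] size [ 63. 136.] yaw -9.8 grip [0.4596 0.3829] px [429.  81.]
w5
   grey [517, 59, 26, 38, 539] [0.4723 0.2633] V 134.0
ctr [0.5104 0.2627] size [137.  72.] yaw 12.3 grip [0.4732 0.2546] px [521.  79.]
w1
   grey [369, 175, 20, 14, 200] [0.4389 0.2412] V 113.0
   grey [390, 174, 13, 35, 242] [0.4522 0.2668] V 149.0
ctr [0.4948 0.2515] size [178.  63.] yaw 11.3 grip [0.4575 0.244 ] px [380. 194.]
w1
   grey [471, 178, 25, 39, 554] [0.4639 0.396 ] V 145.0
ctr [0.4965 0.3728] size [ 69. 136.] yaw -10.0 grip [0.4591 0.3794] px [473. 195.]
```

Run:
```python
from h import *
print(shift([.472,.262,.0435],192.3))
```

```text
(array([ 9.34,  5.82, 26.02]), np.float64(-20.3))
```

{"name": "carry_out", "arguments": {
  "steps": [
    [[3,2,4],-8],
    [[6,4,8],-16],
    [[9.3,5.8,12],-20.3],
    [[9.3,5.8,16],-20.3],
    [[9.3,5.8,16],-20.3],
    [[9.3,5.8,16],-20.3],
    [[9.3,5.8,19.5],-20.3],
    [[9.3,5.8,22.5],-20.3],
    [[9.3,5.8,25],-20.3],
    [[9.3,5.8,26],-20.3],
    [[9.3,5.8,26],-20.3],
    [[9.3,5.8,26],-20.3]
  ],
  "claw": 0.6
}}

```text
t: 27.85
ee_pos: [0.4739, 0.2643, 0.046]
ee_rot: [-0.34, 3.12, 0.002]
force: [-0.0, -0.6, 0.1]
gripper_width: 0.055
grasp_force: 0.0
```

{"name": "carry_out", "arguments": {
  "steps": [
    [[0,0,0],0],
    [[0,0,0],0],
    [[0,0,0],0],
    [[0,0,0],0],
    [[0,0,0],0],
    [[0,0,0],0],
    [[0,0,0],0]
  ],
  "claw": 0
}}

```text
t: 28.55
ee_pos: [0.4719, 0.2642, 0.0443]
ee_rot: [-0.342, 3.123, 0.0]
force: [-1.3, 0.5, 3.9]
gripper_width: 0.0197
grasp_force: 30.0
```

```bash
cat >> h.py <<'E'
def held():
    """dark band columns of the held strip at rows 195,205 (w8 reference: 235..328), near edge row at col 281 (ref ~183)"""
    c,im=snap("wrist","held"); v=im.max(2)
    for r in(195,205,215):
        q=np.where(v[r,200:360]<62)[0]+200; print(r,q.min(),q.max(),end=" ; ")
    print("near row",np.where(v[120:230,281]<62)[0][:1]+120)
E
python3 - <<'E'
from h import *
s=arm.state();print(s["ee_pos"],s["gripper_width"],s["grasp_force"],s["force"])
c,im=load("w8"); v=im.max(2)
for r in(195,205,215):
    q=np.where(v[r,200:360]<62)[0]+200; print(r,q.min(),q.max())
print(np.where(v[120:230,281]<62)[0][:1]+120)
held()
print(shift(W(-.175,0,.0445),172.2))
E
```

```text
[0.47193065 0.26423101 0.04425552] 0.01972324380130595 30.000683069229126 [-1.30489478  0.51861404  3.8586021 ]
195 235 327
205 235 327
215 236 326
[182]
195 235 327 ; 205 235 327 ; 215 235 326 ; near row [180]
(array([  6.33, -21.64,  -0.03]), np.float64(20.3))
```

{"name": "carry_out", "arguments": {
  "steps": [
    [[0,0,-4],0],
    [[0,0,-8],0],
    [[1.5,-3,-11],4],
    [[3,-8,-11],9],
    [[5,-13,-11],14],
    [[6.3,-18,-11],20.3],
    [[6.3,-21.6,-11],20.3],
    [[6.3,-21.6,-11],20.3],
    [[6.3,-21.6,-11],20.3],
    [[6.3,-21.6,-11],20.3],
    [[6.3,-21.6,-11],20.3]
  ]
}}

```text
t: 29.7
ee_pos: [0.4569, 0.0409, 0.1538]
ee_rot: [-0.21, -3.134, -0.0]
force: [-0.6, 0.1, -0.6]
gripper_width: 0.0196
grasp_force: 30.0
```

Run:
```python
from h import *
s=arm.state();print(s["ee_pos"],s["gripper_width"],s["grasp_force"],s["force"])
print(shift(W(-.175,0,.0455),172.2)); held()
```

```text
[0.45687596 0.0409369  0.15376811] 0.01957844805983695 29.99971568584442 [-0.57119913  0.07194976 -0.5865845 ]
(array([-0.04, -0.17, 10.83]), np.float64(0.1))
195 235 327 ; 205 235 326 ; 215 235 326 ; near row [180]
```

{"name": "carry_out", "arguments": {
  "steps": [
    [[0,-0.15,4],0.1],
    [[0,-0.15,8],0.1],
    [[0,-0.15,10],0.1],
    [[0,-0.15,10.7],0.1],
    [[0,-0.15,10.7],0.1],
    [[0,-0.15,10.7],0.1],
    [[-2,-0.15,10.7],0.1],
    [[-4,-0.15,10.7],0.1],
    [[-6,-0.15,10.7],0.1],
    [[-8,-0.15,10.7],0.1],
    [[-10,-0.15,10.7],0.1],
    [[-11,-0.15,10.7],0.1]
  ]
}}

```text
t: 30.95
ee_pos: [0.5686, 0.0231, 0.0488]
ee_rot: [0.216, 3.13, 0.001]
force: [-1.1, 0.2, -0.6]
gripper_width: 0.0195
grasp_force: 30.0
```

{"name": "carry_out", "arguments": {
  "steps": [
    [[-0.6,0,0],0],
    [[-1.2,0,0],0],
    [[-1.8,0,0],0],
    [[-2.3,0,0],0],
    [[-2.6,0,0],0],
    [[-2.8,0,0],0],
    [[-2.8,0,0.1],0],
    [[-2.8,0,0.2],0]
  ]
}}

```text
t: 31.75
ee_pos: [0.591, 0.0194, 0.0444]
ee_rot: [-0.216, -3.129, -0.0]
force: [-6.7, -0.6, 4.2]
gripper_width: 0.0195
grasp_force: 30.0
```

Run:
```python
from h import *
s=arm.state();print(s["ee_pos"],s["gripper_width"],s["grasp_force"],s["force"],s["ft_torque"])
print(shift(W(-.04,0,.0445),172.2))
```

```text
[0.59102842 0.01937171 0.04439168] 0.019506235641123148 30.000776052474976 [-6.65235169 -0.62183131  4.19729483] [0.1259535  1.34609437 0.0976622 ]
(array([ 0.05,  0.15, -0.01]), np.float64(-0.1))
```

Home against the stop. I'll release it and look at the last strip.

{"name": "carry_out", "arguments": {
  "steps": [
    [[0,0,0],0],
    [[0,0,0],0],
    [[0,0,0],0],
    [[0,0,0],0],
    [[0,0,-3],0],
    [[0,0,-6],0],
    [[0,0,-10],0],
    [[2,4,-14],0],
    [[3,8,-18],0],
    [[3,12,-22],0],
    [[3,16,-25],0],
    [[3,19,-26],0]
  ],
  "claw": 0.5
}}

```text
t: 32.95
ee_pos: [0.5903, 0.2086, 0.3065]
ee_rot: [0.219, 3.13, 0.003]
force: [1.0, -0.4, -0.3]
gripper_width: 0.0458
grasp_force: 0.0
```

{"name": "carry_out", "arguments": {
  "steps": [
    [[0,2,0],0],
    [[0,4,0],0],
    [[0,4,0],0],
    [[0,4,0],0],
    [[0,4,0],0]
  ]
}}

```text
t: 33.45
ee_pos: [0.5952, 0.2448, 0.3022]
ee_rot: [-0.222, -3.133, 0.003]
force: [0.3, 0.2, 0.2]
gripper_width: 0.0458
grasp_force: 0.0
```

Run:
```python
from h import *
s=arm.state();print(s["t"],s["ee_pos"],s["gripper_width"],s["force"])
c,im=snap("wrist","w11")
for o in strips(c,im): print(o)
u=proj(c,[.497,.3765,.034])[0]; print(u); pose(c,im,tuple(map(float,u)))
```

```text
33.45 [0.59518275 0.24483578 0.30223604] 0.04575889387967137 [0.27179938 0.21976384 0.17005908]
(array([102., 200.]), array([589.8, -10.2]), array([138.3,  77.1]), 81.9)
(array([372.,  89.]), array([497.6, 378.5]), array([ 58.9, 135.8]), 80.3)
[370.51055015  90.78629079]
   grey [373, 30, 23, 4, 56] [0.4385 0.3861] V 124.0
   grey [398, 39, 9, 30, 153] [0.4646 0.4051] V 146.0
   grey [378, 45, 19, 15, 271] [0.46  0.388] V 130.0
ctr [0.4976 0.3785] size [ 59. 136.] yaw -9.7 grip [0.4601 0.3849] px [384.  53.]
```

Run:
```python
from h import *
print(shift([.460,.386,.0435],170.3))
```

```text
(array([15.36, 12.09, 25.9 ]), np.float64(1.6))
```

{"name": "carry_out", "arguments": {
  "steps": [
    [[4,3,3],0],
    [[8,6,6],0],
    [[12,9,9],1.6],
    [[15.3,12.1,12],1.6],
    [[15.3,12.1,16],1.6],
    [[15.3,12.1,16],1.6],
    [[15.3,12.1,16],1.6],
    [[15.3,12.1,20],1.6],
    [[15.3,12.1,23.5],1.6],
    [[15.3,12.1,25.8],1.6],
    [[15.3,12.1,25.8],1.6],
    [[15.3,12.1,25.8],1.6]
  ],
  "claw": 0.6
}}

```text
t: 34.7
ee_pos: [0.463, 0.3877, 0.0472]
ee_rot: [0.265, 3.128, 0.002]
force: [0.7, -0.3, 0.9]
gripper_width: 0.0552
grasp_force: 0.0
```

{"name": "carry_out", "arguments": {
  "steps": [
    [[0,0,0],0],
    [[0,0,0],0],
    [[0,0,0],0],
    [[0,0,0],0],
    [[0,0,0],0],
    [[0,0,0],0],
    [[0,0,0],0]
  ],
  "claw": 0
}}

```text
t: 35.4
ee_pos: [0.4603, 0.3888, 0.0455]
ee_rot: [0.26, 3.131, 0.001]
force: [-0.3, 0.3, 4.3]
gripper_width: 0.0203
grasp_force: 30.0
```

Run:
```python
from h import *
s=arm.state();print(s["ee_pos"],s["gripper_width"],s["grasp_force"],s["force"])
held(); print(shift(W(-.175,.074,.0445),172.2))
```

```text
[0.460256   0.38879564 0.04548475] 0.020280209128449782 29.997542202472687 [-0.33871158  0.2580713   4.32415923]
195 235 327 ; 205 236 326 ; 215 236 326 ; near row [181]
(array([ -5.23, -27.13,   0.08]), np.float64(-1.7))
```

{"name": "carry_out", "arguments": {
  "steps": [
    [[0,0,-4],0],
    [[0,0,-8],0],
    [[0,-3,-11],0],
    [[-1,-8,-11],0],
    [[-2,-13,-11],-1.7],
    [[-4,-18,-11],-1.7],
    [[-5.2,-23,-11],-1.7],
    [[-5.2,-27.1,-11],-1.7],
    [[-5.2,-27.1,-11],-1.7],
    [[-5.2,-27.1,-11],-1.7],
    [[-5.2,-27.1,-11],-1.7],
    [[-5.2,-27.1,-11],-1.7]
  ]
}}

```text
t: 36.65
ee_pos: [0.4666, 0.1142, 0.1549]
ee_rot: [-0.21, -3.134, -0.0]
force: [0.3, 0.2, -1.0]
gripper_width: 0.0199
grasp_force: 30.0
```

Run:
```python
from h import *
s=arm.state();print(s["ee_pos"],s["gripper_width"],s["grasp_force"],s["force"])
print(shift(W(-.175,.074,.0465),172.2)); held()
```

```text
[0.46662    0.11415874 0.15491969] 0.019901705845248023 29.992912709712982 [ 0.30198341  0.16172729 -0.97486954]
(array([-0.07, -0.15, 10.84]), np.float64(0.2))
195 236 327 ; 205 236 326 ; 215 236 326 ; near row [181]
```

{"name": "carry_out", "arguments": {
  "steps": [
    [[0,-0.15,4],0.2],
    [[0,-0.15,8],0.2],
    [[0,-0.15,10],0.2],
    [[0,-0.15,10.7],0.2],
    [[0,-0.15,10.7],0.2],
    [[0,-0.15,10.7],0.2],
    [[-2,-0.15,10.7],0.2],
    [[-4,-0.15,10.7],0.2],
    [[-6,-0.15,10.7],0.2],
    [[-8,-0.15,10.7],0.2],
    [[-10,-0.15,10.7],0.2],
    [[-11,-0.15,10.7],0.2]
  ]
}}

```text
t: 37.9
ee_pos: [0.5782, 0.0961, 0.0499]
ee_rot: [0.22, 3.13, 0.001]
force: [0.3, 0.2, -0.6]
gripper_width: 0.0195
grasp_force: 30.0
```

{"name": "carry_out", "arguments": {
  "steps": [
    [[-0.6,0,0],0],
    [[-1.2,0,0],0],
    [[-1.8,0,0],0],
    [[-2.3,0,0],0],
    [[-2.6,0,0],0],
    [[-2.8,0,0],0],
    [[-2.8,0,0.1],0],
    [[-2.8,0,0.2],0]
  ]
}}

```text
t: 38.7
ee_pos: [0.6001, 0.0926, 0.0455]
ee_rot: [-0.218, -3.128, 0.0]
force: [-7.5, 0.9, 5.8]
gripper_width: 0.0195
grasp_force: 30.0
```

Run:
```python
from h import *
s=arm.state();print(s["ee_pos"],s["gripper_width"],s["grasp_force"],s["force"],s["ft_torque"])
print(shift(W(-.04,.074,.0445),172.2))
```

```text
[0.6001426  0.09262966 0.04548429] 0.01947202735791693 29.998546242713928 [-7.53032835  0.92987513  5.80777218] [0.05549915 1.5790347  0.04360943]
(array([-0.04,  0.17,  0.1 ]), np.float64(-0.2))
```

{"name": "carry_out", "arguments": {
  "steps": [
    [[0,0,0],0],
    [[0,0,0],0],
    [[0,0,0],0],
    [[0,0,0],0],
    [[0,0,-3],0],
    [[0,0,-6],0],
    [[0,0,-10],0],
    [[0,-3,-14],0],
    [[0,-6,-18],0],
    [[0,-7.4,-22],0],
    [[0,-7.4,-26],0],
    [[-2,-7.4,-29],0]
  ],
  "claw": 0.5
}}

```text
t: 39.9
ee_pos: [0.6122, 0.0154, 0.3399]
ee_rot: [0.221, 3.131, 0.003]
force: [1.0, 0.4, 0.9]
gripper_width: 0.0462
grasp_force: 0.0
```

{"name": "carry_out", "arguments": {
  "steps": [
    [[-2,0,0],0],
    [[-2,0,0],0],
    [[-2,0,0],0],
    [[-2,0,0],0]
  ]
}}

```text
t: 40.3
ee_pos: [0.6315, 0.0135, 0.3352]
ee_rot: [-0.219, -3.132, 0.0]
force: [0.4, 1.0, -0.0]
gripper_width: 0.0458
grasp_force: 0.0
```

Run:
```python
from h import *
s=arm.state();print(s["t"],s["ee_pos"],s["gripper_width"])
c,im=snap("wrist","w12"); v=im.max(2).astype(int)
for y in(-.074,0,.074):
    u=proj(c,[W(-.04,y,.072),W(-.072,y,.034),W(-.04,y,.034)]); print(u.round().tolist())
    # near end of strip: dark/bench transition along the strip's centreline at z=.034, offset sideways 18 mm off the grip
    for oy in(-.018,.018):
        xs=np.arange(-.12,-.03,.001); p=proj(c,[W(x,y+oy,.034) for x in xs]).round().astype(int)
        val=v[p[:,1],p[:,0]]; i=np.where(val<65)[0]; print("  near edge x mm",(xs[i[:1]]*1000).round(),val[::8])
c,im=snap("top","t2")
a=cv2.imread("pics/t1.png").astype(int);b=im[:,:,::-1].astype(int)
d=(np.abs(a-b).max(2)>40).astype(np.uint8)
for k in cv2.findContours(d,0,2)[0]:
    if cv2.contourArea(k)>60: print("chg",cv2.boundingRect(k))
```

```text
40.3 [0.63146396 0.01348478 0.33524993] 0.04576748918763883
[[228.0, 149.0], [231.0, 125.0], [232.0, 148.0]]
  near edge x mm [-70.] [124 127 126 129 127 129 108  52  51  50  56  62]
  near edge x mm [-71.] [127 127 129 128 131 128  97  52  52  51  35  51]
[[283.0, 149.0], [282.0, 125.0], [283.0, 148.0]]
  near edge x mm [-71.] [186 184 139 124 123 124  93  52  52  49  35  51]
  near edge x mm [-69.] [194 185 197 191 190 188 131  76  75  69  49  72]
[[337.0, 149.0], [334.0, 125.0], [333.0, 147.0]]
  near edge x mm [-69.] [193 198 194 194 193 191 115  86  78  70  47  76]
  near edge x mm [-69.] [190 193 191 192 196 194 117  65  65  65  50  66]
chg (254, 377, 59, 43)
chg (201, 317, 90, 82)
chg (223, 313, 43, 7)
chg (335, 217, 20, 47)
chg (299, 206, 28, 105)
chg (141, 198, 28, 48)
chg (372, 186, 22, 47)
chg (180, 78, 127, 231)
```

All three strips are home, with near edges at about x = -70 mm. Next I'll close the cover: push it forward from behind, then grip the bar and reverse the arc.

Run:
```python
from h import *
for p in((.08,.22),(.08,.135),(.052,.135),(.004,.135)): print(shift(W(p[0],0,p[1]),172.2))
```

```text
(array([-7.86,  0.2 , 11.55]), np.float64(-0.2))
(array([-7.87,  0.2 , 20.05]), np.float64(-0.2))
(array([-5.07,  0.19, 20.06]), np.float64(-0.2))
(array([-0.27,  0.18, 20.06]), np.float64(-0.2))
```

{"name": "carry_out", "arguments": {
  "steps": [
    [[-4,0.2,0],0],
    [[-7.9,0.2,2],0],
    [[-7.9,0.2,6],0],
    [[-7.9,0.2,10],0],
    [[-7.9,0.2,11.5],0],
    [[-7.9,0.2,11.5],0],
    [[-7.9,0.2,15],0],
    [[-7.9,0.2,18],0],
    [[-7.9,0.2,20],0],
    [[-7.9,0.2,20],0],
    [[-7.9,0.2,20],0],
    [[-7.9,0.2,20],0]
  ],
  "claw": 0
}}

```text
t: 41.6
ee_pos: [0.7127, 0.0043, 0.1392]
ee_rot: [0.219, 3.13, 0.001]
force: [0.5, -0.2, 0.3]
gripper_width: 0.0004
grasp_force: 0.0
```

{"name": "carry_out", "arguments": {
  "steps": [
    [[1,0,0],0],
    [[2,0,0],0],
    [[2.7,0,0],0],
    [[3.3,0,0],0],
    [[3.9,0,0],0],
    [[4.5,0,0],0],
    [[5.1,0,0],0],
    [[5.7,0,0],0],
    [[6.3,0,0],0],
    [[6.9,0,0],0],
    [[7.5,0,0],0],
    [[7.5,0,0],0]
  ]
}}

```text
t: 42.8
ee_pos: [0.6353, 0.015, 0.1358]
ee_rot: [-0.219, -3.132, -0.0]
force: [-0.5, -0.1, 0.6]
gripper_width: 0.0005
grasp_force: 0.0
```

Run:
```python
from h import *
s=arm.state();print(s["ee_pos"],s["force"]); print(shift(W(.004,0,.135),172.2)); snap("scene","s4")
```

```text
[0.63532613 0.01501844 0.13576406] [-0.45931779 -0.08577505  0.6222152 ]
(array([ 0.09, -0.02,  0.08]), np.float64(-0.2))
```

{"name": "carry_out", "arguments": {
  "steps": [
    [[-1,0,0],0],
    [[-2,0,-3],0],
    [[-2,0,-8],0],
    [[-2,0,-12],0],
    [[2,0,-16],0],
    [[2,0,-16],0],
    [[2,0,-16],0],
    [[2,0,-16],0]
  ],
  "claw": 1
}}

```text
t: 43.65
ee_pos: [0.617, 0.0177, 0.2949]
ee_rot: [-0.219, -3.133, 0.001]
force: [0.1, 0.5, -0.6]
gripper_width: 0.0621
grasp_force: 0.0
```

Run:
```python
from h import *
s=arm.state();print(s["ee_pos"],s["gripper_width"])
cs,ims=snap("scene","s5")
def bar(th,s=.07,o=.022): return W(-s*np.cos(th)+o*np.sin(th),0,.086+s*np.sin(th)+o*np.cos(th))
for th in(1.85,1.5,1.3,1.15,1.0,.8): print(th,proj(cs,bar(th,o=.012))[0].round(1))
g=cv2.cvtColor(np.ascontiguousarray(ims),cv2.COLOR_RGB2GRAY); u,v=proj(cs,bar(1.15,o=.012))[0].astype(int)
print(u,v); print(g[v-20:v+22:2,u-24:u+24:2])
```

```text
[0.6170083  0.017658   0.29493111] 0.06212335601595737
1.85 [336.9 198.1]
1.5 [329.4 192.3]
1.3 [325.  190.3]
1.15 [321.7 189.4]
1.0 [318.5 189.1]
0.8 [314.6 189.6]
321 189
[[163 177 175 175 173 170 172 173 173 172 174 174 174 173 179 175 175 175
  174 177 178 175 205 212]
 [ 95 175 175 176 172 171 174 173 175 171 168 171 172 173 172 177 176 177
  177 176 177 203 148 144]
 [175 176 172 177 177 173 174 173 170 173 174 171 173 172 168 174 173 173
  176 207 162 140 144 155]
 [177 177 175 180 173 175 170 170 172 174 172 171 175 174 172 174 173 197
  209 145 144 153 169 169]
 [177 174 174 171 176 174 172 172 174 174 174 176 174 174 169 173 231 161
  147 141 165 170 170 170]
 [173 172 180 177 176 174 175 174 177 174 174 175 177 175 199 162 145 142
  164 189 170 172 170 171]
 [171 174 177 179 178 175 178 176 175 176 174 175 176 206 150 145 141 153
  157 183 158 171 170 170]
 [177 178 176 179 183 179 180 179 177 175 180 235 161 141 145 155 170 151
  142 157 158 173 173 167]
 [178 178 183 184 180 183 180 176 180 178 140 142 141 135 130 131 120 144
  156 155 161 171 172 172]
 [177 176 182 182 
[... 494 characters left out ...]
48 143 143 164 169 167 171 170 171 172 169 168 171 169 170 161 156
  157 152 168 172 168 177]
 [144 147 155 170 171 170 172 171 169 168 169 170 172 169 171 170 159 154
  157 153 167 172 155 144]
 [146 166 174 169 172 168 172 173 172 171 173 172 168 170 171 170 156 156
  157 152 175 147 139 140]
 [170 171 169 169 170 167 169 169 170 169 168 169 167 170 170 144 157 148
  129 150 144 140 155 174]
 [171 171 171 168 172 171 169 169 170 170 170 169 169 171 151 131 132 152
  140 142 142 173 174 162]
 [170 169 171 171 168 171 168 173 169 171 172 171 171 121 110 133 145 143
  142 143 199 188 148 145]
 [169 170 169 172 170 169 170 171 170 170 170 151 111 106 144 147 143 143
   85  56 152 146 144 233]]
```

The bar blob in the scene image is at about (323,191), which matches a cover angle of about 1.15–1.2 rad. I'll grip it from above.

Run:
```python
from h import *
print(shift(W(-.0125,0,.1515),172.2))
```

```text
(array([-1.500e-01, -1.000e-02,  1.429e+01]), np.float64(-0.2))
```

{"name": "carry_out", "arguments": {
  "steps": [
    [[-0.1,0,3],-0.2],
    [[-0.1,0,7],-0.2],
    [[-0.1,0,10],-0.2],
    [[-0.1,0,12],-0.2],
    [[-0.1,0,13.5],-0.2],
    [[-0.1,0,14.3],-0.2],
    [[-0.1,0,14.3],-0.2],
    [[-0.1,0,14.3],-0.2],
    [[-0.1,0,14.3],-0.2]
  ],
  "claw": 1
}}

```text
t: 44.6
ee_pos: [0.6188, 0.0174, 0.1543]
ee_rot: [0.214, 3.132, 0.001]
force: [0.0, -0.7, -0.4]
gripper_width: 0.0918
grasp_force: 0.0
```

{"name": "carry_out", "arguments": {
  "steps": [
    [[0,0,0],0],
    [[0,0,0],0],
    [[0,0,0],0],
    [[0,0,0],0],
    [[0,0,0],0],
    [[0,0,0],0]
  ],
  "claw": 0.3
}}

```text
t: 45.2
ee_pos: [0.6178, 0.017, 0.1532]
ee_rot: [-0.214, -3.134, 0.001]
force: [0.1, -1.0, 0.4]
gripper_width: 0.0496
grasp_force: 30.0
```

{"name": "carry_out", "arguments": {
  "steps": [
    [[0.6,0,0.1],0],
    [[1.15,0,0.35],0],
    [[1.8,0,0.6],0],
    [[2.45,0,0.95],0],
    [[3.05,0,1.35],0],
    [[3.6,0,1.85],0],
    [[4.15,0,2.4],0],
    [[4.6,0,2.95],0],
    [[4.95,0,3.5],0],
    [[5.2,0,3.9],0],
    [[5.2,0,3.9],0]
  ]
}}

```text
t: 46.3
ee_pos: [0.5647, 0.0242, 0.1132]
ee_rot: [-0.214, -3.131, 0.001]
force: [-2.3, -4.3, 1.8]
gripper_width: 0.0494
grasp_force: 30.0
```

{"name": "carry_out", "arguments": {
  "steps": [
    [[0.15,0,0.3],0],
    [[0.3,0,0.6],0],
    [[0.4,0,0.9],0],
    [[0.5,0,1.2],0],
    [[0.55,0,1.5],0],
    [[0.6,0,1.7],0],
    [[0.6,0,1.8],0],
    [[0.6,0,1.8],0]
  ]
}}

```text
t: 47.1
ee_pos: [0.5592, 0.0249, 0.0958]
ee_rot: [-0.214, -3.132, 0.001]
force: [-4.6, -3.5, 5.2]
gripper_width: 0.0493
grasp_force: 30.0
```

Run:
```python
from h import *
s=arm.state();print(s["ee_pos"],s["force"],s["gripper_width"]); print(shift(W(-.07,0,.093),172.2))
```

```text
[0.55922293 0.02492079 0.09581151] [-4.62226713 -3.54469866  5.20406864] 0.049332869288992894
(array([-0.18,  0.03,  0.28]), np.float64(-0.0))
```

Next I'll release, raise, shut the fingers and press straight down on the bar.

{"name": "carry_out", "arguments": {
  "steps": [
    [[0,0,0],0],
    [[0,0,0],0],
    [[0,0,0],0],
    [[0,0,0],0],
    [[0,0,0],0],
    [[-0.2,0,-2],0],
    [[-0.2,0,-4],0],
    [[-0.2,0,-5],0],
    [[-0.2,0,-5],0]
  ],
  "claw": 0.9
}}

```text
t: 48.0
ee_pos: [0.5634, 0.0252, 0.1474]
ee_rot: [0.214, 3.132, 0.002]
force: [0.1, 0.1, -0.1]
gripper_width: 0.0829
grasp_force: 0.0
```

{"name": "carry_out", "arguments": {
  "steps": [
    [[0,0,0],0],
    [[0,0,0],0],
    [[0,0,0],0],
    [[0,0,0],0],
    [[0,0,0],0],
    [[0,0,0],0],
    [[0,0,0],0],
    [[0,0,1],0],
    [[0,0,2],0],
    [[0,0,2.8],0],
    [[0,0,3.2],0]
  ],
  "claw": 0
}}

```text
t: 49.1
ee_pos: [0.5617, 0.025, 0.1126]
ee_rot: [-0.214, -3.132, 0.001]
force: [0.1, 0.4, 0.4]
gripper_width: 0.0003
grasp_force: 0.0
```

{"name": "carry_out", "arguments": {
  "steps": [
    [[0,0,0.2],0],
    [[0,0,0.4],0],
    [[0,0,0.6],0],
    [[0,0,0.7],0],
    [[0,0,0.7],0]
  ]
}}

```text
t: 49.6
ee_pos: [0.5627, 0.0251, 0.1083]
ee_rot: [0.214, 3.134, 0.001]
force: [-3.1, -0.6, 8.4]
gripper_width: 0.0006
grasp_force: 4.0
```

{"name": "carry_out", "arguments": {
  "steps": [
    [[0,0,0.2],0],
    [[0,0,0.4],0],
    [[0,0,0.4],0]
  ]
}}

```text
t: 49.9
ee_pos: [0.5628, 0.0251, 0.1078]
ee_rot: [0.214, 3.134, 0.004]
force: [-11.9, -0.6, 36.3]
gripper_width: 0.0003
grasp_force: 18.2
```

{"name": "carry_out", "arguments": {
  "steps": [
    [[0,0,-2],0],
    [[0,0,-6],0],
    [[0,0,-10],0],
    [[0,0,-15],0],
    [[-5,0,-20],0],
    [[-10,0,-22],0],
    [[-10,0,-22],0],
    [[-10,0,-22],0],
    [[-10,0,-22],0]
  ]
}}

```text
t: 50.8
ee_pos: [0.6608, 0.0113, 0.3223]
ee_rot: [-0.214, -3.133, 0.0]
force: [-0.6, 0.1, -0.2]
gripper_width: 0.0002
grasp_force: 0.0
```

Run:
```python
from h import *
s=arm.state();print(s["t"],s["ee_pos"],s["force"])
c,im=snap("wrist","w13"); c2,im2=load("w2")
v=im.max(2).astype(int)
# bar: dark blob near the shut-bar prediction; front cover edge by bright transition
u=proj(c,W(-.07,0,.108))[0]; g=cv2.cvtColor(np.ascontiguousarray(im),cv2.COLOR_RGB2GRAY)
w=np.zeros(g.shape,np.uint8); cv2.circle(w,tuple(int(a) for a in u),30,1,-1); m=((w>0)&(g<110)).astype(np.uint8)
n,l,st,ce=cv2.connectedComponentsWithStats(m); print("pred",u,[ (st[i].tolist(),ce[i].round(1)) for i in range(1,n) if st[i,4]>50])
for y in(-.1,.1):
    xs=np.arange(-.11,-.06,.001); p=proj(c,[W(x,y,.088) for x in xs]).round().astype(int); print("edge expected -85:",list(zip((xs*1000).round().astype(int)[15:35:2],v[p[:,1],p[:,0]][15:35:2])))
cs,ims=snap("scene","s6"); s0=cv2.imread("pics/scene0.png")[:,:,::-1].astype(int)
d=np.abs(ims.astype(int)-s0).max(2)[185:260,255:345]; print("hood/cover diff frac",(d>40).mean())
# spent strip in tray, top view t2
ct,it=load("t2"); hsv=cv2.cvtColor(np.ascontiguousarray(it),cv2.COLOR_RGB2HSV); q=np.zeros(g.shape,np.uint8); q[195:270,325:372]=1
m=((hsv[...,2]<75)&(q>0)).astype(np.uint8); k=max(cv2.findContours(m,0,2)[0],key=cv2.contourArea); print(onz(ct,cv2.minAreaRect(k)[0],.03))
```

```text
50.8 [0.66080155 0.01133131 0.32227858] [-0.58788073  0.13850163 -0.20495118]
pred [281.2881797   99.01009671] [([261, 95, 39, 10, 383], array([279.8,  99.5]))]
edge expected -85: [(np.int64(-95), np.int64(179)), (np.int64(-93), np.int64(181)), (np.int64(-91), np.int64(182)), (np.int64(-89), np.int64(180)), (np.int64(-87), np.int64(176)), (np.int64(-85), np.int64(169)), (np.int64(-83), np.int64(163)), (np.int64(-81), np.int64(163)), (np.int64(-79), np.int64(164)), (np.int64(-77), np.int64(170))]
edge expected -85: [(np.int64(-95), np.int64(175)), (np.int64(-93), np.int64(174)), (np.int64(-91), np.int64(176)), (np.int64(-89), np.int64(179)), (np.int64(-87), np.int64(193)), (np.int64(-85), np.int64(217)), (np.int64(-83), np.int64(236)), (np.int64(-81), np.int64(236)), (np.int64(-79), np.int64(236)), (np.int64(-77), np.int64(235))]
hood/cover diff frac 0.35585185185185186
[[ 0.4165134  -0.23900698  0.03      ]]
```

The cover is shut, with the bar exactly where a shut cover puts it. The strips are home and the arm is clear, so I'm handing in.

```bash
python3 -c "
from bench import arm
print(arm.hand_in())"
```

```text
the job is handed in; nothing more can be done
None
```

The job is handed in, with no verdict returned: spent strip in the green tray (about 26 mm off centre after a mid-carry slip, within limits), all three fresh strips home in the lanes, cover pressed shut.

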